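Spring the catch of the drive tin and lift off its lid

TASK

Open the drive tin in the drawer: take the dowel from the clip bank and push it down the slanting hole behind the tin's spring catch until the lid pops up, then stand the dowel back upright in its pocket in the bank. Draw the popped lid straight up off the tin, keeping it level, and set it down gently, upright, in the middle of the black rubber mat. Leave the other things in the drawer where they are.

Things in the scene. Friction and masses are not known exactly. Their poses are not given: they have to be found in the camera images.
- tin: Steel tin, fixed. Origin: centre of its underside on the drawer floor; z up. Tub 70 mm (x) by 110 mm (y), rim 80 mm above the floor, on a plinth 84 by 124 by 12 mm. At its -x side is a release housing 60 mm wide (y), out to x = -106 mm, with a sloping plate 8 mm thick and one round hole in it. Above it, at x = -61 to -45 mm, rises the catch: a dark steel hook 24 mm wide, top at 75 mm.
- tin_hole (a point): Centre of the mouth of the housing's hole (21 mm across), on the sloping plate's outer face; in the tin's frame at (-83.5, 0, 37.9) mm. The hole's axis lies in the tin's x-z plane, 35 degrees from vertical: inwards it runs along the tin's (0.574, 0, -0.819), down and towards the tin.
- latch_pad (a point): Centre of the catch's 22 by 26 mm push pad inside the housing, on the hole's axis and square to it, 22 mm in from the mouth while the catch is at rest. It moves with the catch.
- latch (a joint): Angle of the spring catch (rad): 0 hooked over the lid's tab; about 0.2 to 0.25 frees the lid; 0.40 is its stop. Each mm the pad is pushed in along the hole turns it 0.036 rad (release at about 6 to 7 mm, stop at 11 mm), with 4 to 9 N before the stop. It springs back to 0 when the dowel is withdrawn; the lid, once popped, stays up.
- lid: Loose steel lid, about 160 g, 81 mm (x) by 121 mm (y) by 56 mm deep, open below, 1.5 mm play to the tub each side. Origin: centre of its lower rim's plane; axes as the tin's. The catch holds a tab on its -x side. Locked, the origin is about 38 mm above the tin's; a sprung tray lifts it to about 52 mm when freed; above 80 mm it is clear of the tub.
- lid_rib (a point): Centre of the top edge of the lid's grip rib, 87 mm above the lid's origin. The rib stands upright on the lid, 16 mm thick (lid x), 70 mm long (y), 31 mm high.
- dowel: Loose round wooden dowel, 12 mm in diameter, 160 mm long, 30 g. Origin: centre of its lower end; z along it, upwards. It starts standing upright in the bank's pocket.
- bank: Black clip bank, fixed: a block 50 mm (x) by 160 mm (y), 45 mm high, origin at the centre of its underside. It grips a row of four grey drive caps (up to 69 mm above the floor), 24 mm by 12 mm, at y = 18, -12, -42 and -72 mm; near its +y end is the dowel's pocket.
- bank_pocket (a point): Centre of the mouth of the dowel's pocket, on the bank's top face 45 mm above the drawer floor: a round hole 20 mm across, 37 mm deep, at (0, 55) mm in the bank's x, y.
- mat: Black rubber mat, fixed, 180 mm (x) by 150 mm (y), 3 mm thick. Origin: centre of its underside, on the drawer floor.
- orange_drive: Bystander: orange drive with a connector at each end, 68 by 20 by 9 mm, lying flat. Origin under its centre.
- nano_stick: Bystander: translucent purple nano stick, 39 by 18 by 8 mm, lying flat. Origin under its middle.
- padlock_drive: Bystander: brass padlock-shaped drive, 52 by 34 by 11 mm, lying flat. Origin under its body.
- mouse_receiver: Bystander: white mouse receiver, 23 by 16 by 8 mm, lying flat. Origin under its middle.
- disk_box: Bystander: black external disk, 115 by 80 by 16 mm, lying flat. Origin under its centre.
- stapler: Bystander: black stapler, 150 by 36 by 47 mm. Origin under its centre.
Not all that is in view belongs to the job. What is shaped like the lid but orange is not meant.

How it is judged:
By the outcome, as a careful person would: the job done as asked, in the order asked, and still so for the second after the job is handed in, with the robot touching nothing.
It also fails if it takes over 67 s, if anything falls off the work surface, if the arm or the gripper's body presses on something with over 40 N, if the wrist force passes 120 N, or if a joint passes its speed limit or range.

ROBOT

A 7-joint arm with a two-finger parallel gripper is mounted at the origin on the work surface. World frame = base frame: x ahead of the robot, y to its left, z up, the work surface at z = 0. Lengths are in m, angles in rad, forces in N, time in s.
With the tool pointing down it reaches from about 0.4 to 0.875 m from the base axis. Payload 6.5 kg.
Tool frame: the origin (TCP) lies midway between the tips of the shut fingers; the grasp point (between the pads) lies 19 mm behind it (robot.pinch_z is the distance from the TCP to the grasp point, in m); y points along the fingers, x is the direction in which the jaws open and shut, and the axes are right-handed (so a half turn about y gives the same grasp; the last joint's range is limited). The gripper opens to 85 mm and grips with 20 to 120 N. Pads are 22 mm wide; open, the fingers measure 114 mm over their backs; the gripper's body (76 mm by 85 mm) begins 54 mm behind the grasp point. The pads swing forward as they close: fully open they stand 13 mm farther back than shut.
Start: joints at [-1.291, 0.536, -0.004, 1.538, 0.003, 1.067, -0.071], TCP at [0.22, 0.612, 0.231] pointing down, gripper open.
Joint ranges: [-2.7, 2.7], [-0.37, 2.16], [-1.27, 1.26], [0.24, 2.4], [-1.31, 4.45], [0.19, 1.91], [-2.76, 2.76]. Speed limits (rad/s): [2.39, 2.39, 3.14, 3.14, 3.14, 3.14, 3.14].

INTERFACE

Orientations are given as a rotation vector (axis times angle).
In Python, from plant import status, imaging, robot, regions_of gives the robot as it stands. The module is installed in compiled form; this text tells all that it offers.
- The arm moves only by the tool arm_command, never from a script. Its argument "increments" is a list of rows, each an object of numbers: "hand": the closure, from 0 (fully open) to 1 (shut); "x", "y", "z": the shift along the tool's x, y, z in m; "turn": the turn about the tool's y in rad. A call has 1 to 5 rows; each row is the pose to reach, as a shift and turn from the pose commanded when the call began, along the tool's axes at that moment; what a row does not reach only later rows make up. A row lasts 1/8 s, in which the tool goes at most 62.5 mm and 10.7 degrees, less where a joint would pass 70% of its speed; a pose out of reach is approached as far as the arm can. A call with a gripper value outside its range is refused whole. The fingers move at their own pace and stop on an object; "newtons" is the grip in N (left out, the last holds). Time passes only in rows, so rows that repeat a pose let the fingers close. It gives the time, the measured TCP pose, the force and the opening at its end, in the units of the state.
- status.state(): the state, without advancing time (a new reading comes with each control period).
- imaging.read_camera(name): name is "scene" or "top" or "wrist"; returns (picture, depth): 384x512x3 uint8, red, green, blue; 384x512 float32, m along the optical axis (not along the pixel's ray), 0 where there is no reading.
- imaging.camera_params(name): a dict with "fov_y" (degrees; the focal length in pixels is half the picture's height over the tangent of half this angle, whatever the lens; pixels are square), "cx", "cy" (the principal point, pixels), "R" (3x3) and "t" (3): a world point X has camera coordinates R X + t; the wrist camera has in their place "tool_from_camera" (4x4, takes a point from camera to tool coordinates, whose origin is the TCP and whose axes are the tool frame's). Camera axes: x right, y down, z forward; pixel columns grow to the right and rows downward; lengths in m; the calibration is good to about 2 mm. A picture is of the moment at which its call begins: read the wrist's pose just before it. camera_params takes no time and is no camera call.
- robot.close_job(): hands the job in, once; it reports no verdict.
Trained networks look in the newest picture that a camera, given by its name, has taken for a name from the list of things; names that differ only in an ending like _2 or _b are one class to them, and where a whole thing is asked for, a point or a joint stands for the part that bears it (a point fixed in the world has none). Each returns a list of dicts, best first, with "conf" (0 to 1); they miss things now and then, are a little off and sometimes report something else, mostly with a low value. They report only what shows in the picture. A call takes as long as a camera call. They do not tell look-alikes from the thing itself.
- regions_of(camera, name): "mask" (384x512 bool, what is visible of it) and "location" ([column, row] in pixels, amid what is visible of it).
The state is a dict: "time_s": time; "q": joint angles; "dq": joint speeds; "joint_torque": joint torques, N m; "ee_pos": TCP position; "tcp_rot": TCP orientation; "ft_force": force on the tool from outside, world axes, zero at the start; "wrist_torque": the same for the moment, N m; "finger_gap": opening from 0.0 (shut) to 1.0 (fully open).
Only numpy, scipy, OpenCV 4.12 (cv2) and the standard library are available. Lean on these libraries where they do the work, as an engineer would, in place of code of your own. Each camera call takes 0.05 s, during which the arm holds its last target. There are 200 camera calls.

## Working session

There is one attempt and no reset: what is moved stays moved. The work goes in short steps, Python scripts to look and compute and a tool call to move; the robot and the scene stay as the last step left them, time stands still between calls to the robot, and variables do not carry over. Pictures are saved under pics/ and viewed, about 8 in all and at most 12, crops included, and the job is handed in when it is done.

Besides the shell and the picture viewer there is one more tool, called after "Call:" as name([rows], argument=value, ...), one row to a line, values as JSON. arm_command: Moves the arm, as the interface text tells. Its arguments: {"type":"object","properties":{"increments":{"type":"array","items":{"type":"object","properties":{"hand":{"type":"number"},"x":{"type":"number"},"y":{"type":"number"},"z":{"type":"number"},"turn":{"type":"number"}}}},"newtons":{"type":"number"}},"required":["increments"]}

```bash
mkdir -p pics; cat > h.py <<'E'
import numpy as np, cv2
from scipy.spatial.transform import Rotation as Ro
from plant import status, imaging, robot, regions_of
def cam(n):
    s=status.state(); im,d=imaging.read_camera(n); p=imaging.camera_params(n)
    f=192/np.tan(np.radians(p['fov_y'])/2)
    if 'R' in p: R=np.array(p['R']).T; t=-R@np.array(p['t'])
    else:
        T=np.array(p['tool_from_camera']); Rt=Ro.from_rotvec(s['tcp_rot']).as_matrix()
        R=Rt@T[:3,:3]; t=Rt@T[:3,3]+np.array(s['ee_pos'])
    v,u=np.mgrid[:384,:512]
    P=np.stack([(u-p['cx'])/f*d,(v-p['cy'])/f*d,d],-1)@R.T+t
    P[d==0]=np.nan
    return im,d,P
def save(im,n,box=None,s=1.5):
    if box: im=im[box[1]:box[3],box[0]:box[2]]
    cv2.imwrite('pics/'+n,cv2.resize(im[...,::-1],None,fx=s,fy=s,interpolation=cv2.INTER_CUBIC))
E
python3 - <<'E'
from h import *
s=status.state(); print({k:np.round(v,3) for k,v in s.items()}, robot.pinch_z)
print(Ro.from_rotvec(s['tcp_rot']).as_matrix().round(3))
for n in ('top','scene'):
    im,d,P=cam(n); save(im,n+'1.png'); np.savez(n+'.npz',im=im,P=P)
    p=imaging.camera_params(n); print(n,p)
    for o in ('tin','tin_hole','lid','lid_rib','dowel','bank','mat','stapler','disk_box'):
        for r in regions_of(n,o)[:3]:
            m=r['mask']; q=P[m]; q=q[~np.isnan(q[:,0])]
            print(n,o,round(r['conf'],2),np.round(r['location']),m.sum(),np.nanmedian(q,0).round(3),np.percentile(q,[2,98],axis=0).round(3).tolist())
E
```

```text
{'time_s': np.float64(0.0), 'q': array([-1.291,  0.537, -0.004,  1.539,  0.003,  1.067, -0.071]), 'dq': array([-0.001,  0.001, -0.001, -0.   , -0.001, -0.001, -0.001]), 'joint_torque': array([ 0.0000e+00, -5.8341e+01,  1.0490e+00, -2.5910e+01,  1.2000e-02,
        1.0000e-02, -0.0000e+00]), 'ee_pos': array([0.22 , 0.611, 0.23 ]), 'tcp_rot': array([-1.354, -0.95 ,  0.952]), 'ft_force': array([-0.061,  0.654,  0.569]), 'wrist_torque': array([-0.049,  0.027,  0.01 ]), 'finger_gap': np.float64(1.003)} 0.0187
[[ 0.339 -0.    -0.941]
 [ 0.941 -0.002  0.339]
 [-0.002 -1.    -0.   ]]
top {'fov_y': 50.9293215265502, 'cx': 252.12904998994907, 'cy': 187.600859536152, 'R': array([[ 1.22202060e-02, -9.99924450e-01,  1.32711853e-03],
       [-9.92458541e-01, -1.22908358e-02, -1.21963030e-01],
       [ 1.21970127e-01,  1.73303229e-04, -9.92533757e-01]]), 't': array([0.03794043, 0.49254057, 1.25302731])}
top tin 0.7 [206. 172.] 333 [0.538 0.188 0.034] [[0.503, 0.16, 0.002], [0.57, 0.216, 0.077]]
top tin_hole 0.55 [354. 190.] 807 [ 0.481 -0.267  0.046] [[0.462, -0.334, 0.006], [0.509, -0.181, 0.071]]
[... 2503 characters left out ...]
 [138. 267.] 1799 [ 0.503 -0.264  0.045] [[0.464, -0.333, 0.004], [0.513, -0.182, 0.071]]
scene bank 0.69 [312. 212.] 194 [0.536 0.207 0.054] [[0.51, 0.19, 0.015], [0.549, 0.224, 0.079]]
scene mat 0.8 [204. 281.] 3864 [ 0.572 -0.116  0.004] [[0.478, -0.186, -0.0], [0.65, -0.043, 0.008]]
scene stapler 0.76 [384. 187.] 888 [0.519 0.443 0.037] [[0.434, 0.433, 0.001], [0.577, 0.466, 0.051]]
scene stapler 0.67 [203. 352.] 64 [ 0.741 -0.185  0.007] [[0.731, -0.194, 0.003], [0.751, -0.175, 0.011]]
scene stapler 0.35 [312. 220.] 1038 [0.551 0.205 0.027] [[0.48, 0.159, 0.003], [0.584, 0.306, 0.077]]
scene disk_box 0.62 [383. 274.] 1488 [0.746 0.286 0.017] [[0.685, 0.248, 0.001], [0.798, 0.33, 0.021]]
```

View pics/top1.png

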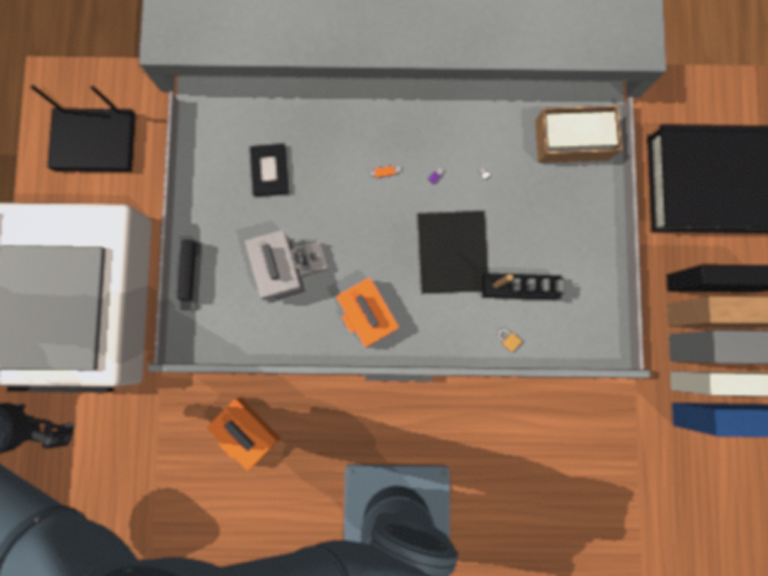

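View pics/scene1.png

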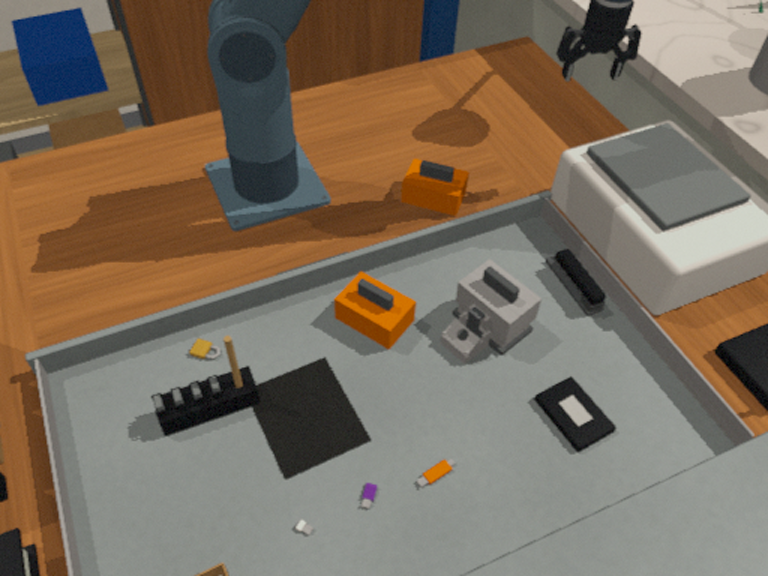

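```bash
python3 - <<'E'
import numpy as np,cv2
for n in ('top','scene'):
    z=np.load(n+'.npz'); P=z['P']; im=z['im']
    def sel(b,zr):
        m=(P[...,0]>b[0])&(P[...,0]<b[1])&(P[...,1]>b[2])&(P[...,1]<b[3])&(P[...,2]>zr[0])&(P[...,2]<zr[1]); return P[m]
    def rect(k,q):
        r=cv2.minAreaRect((q[:,:2]*1000).astype(np.float32)); print(n,k,len(q),np.round(r[0],1),np.round(r[1],1),round(r[2],1),'med z',np.median(q[:,2]).round(4), 'mean',q.mean(0).round(4))
    rect('floor',sel((.6,.7,.05,.15),(-.02,.02)))
    rect('lidtop',sel((.43,.61,.19,.33),(.088,.100)))
    rect('rib',sel((.43,.61,.19,.33),(.115,.135)))
    rect('catch',sel((.43,.61,.17,.225),(.06,.082)))
    rect('housing',sel((.43,.61,.13,.225),(.012,.06)))
    rect('bank',sel((.43,.54,-.36,-.16),(.038,.052)))
    rect('caps',sel((.43,.54,-.36,-.16),(.06,.075)))
    for lo in (.06,.09,.12,.15): rect('dowel%g'%lo,sel((.43,.54,-.25,-.16),(lo,lo+.03)))
    rect('mat',sel((.46,.67,-.2,-.03),(.0,.006)))
E
```

```text
top floor 889 [650. 100.] [99.8 99.8] 89.9 med z -0.0001 mean [ 0.6501  0.1004 -0.    ]
top lidtop 903 [519.5 259.8] [122.3  81.2] 17.3 med z 0.0942 mean [0.5186 0.259  0.0941]
top rib 132 [519.7 258.6] [69.3 16. ] 17.8 med z 0.1248 mean [0.519  0.2581 0.1244]
top catch 93 [510.  211.9] [84.9 26. ] 0.1 med z 0.0733 mean [0.5255 0.2124 0.0726]
top housing 322 [505.6 191. ] [127.3  84.7] 18.1 med z 0.0333 mean [0.5358 0.1866 0.0331]
top bank 555 [ 487. -260.] [160.1  50.7] 89.9 med z 0.0449 mean [ 0.4852 -0.2545  0.0447]
top caps 166 [ 486.2 -268.3] [ 34.5 136.6] 0.2 med z 0.0672 mean [ 0.486  -0.2832  0.067 ]
top dowel0.06 48 [ 486.6 -224.1] [31.5 48.8] 1.9 med z 0.0685 mean [ 0.4871 -0.2344  0.0686]
top dowel0.09 8 [ 485.3 -201.5] [9.2 1.7] 32.4 med z 0.1046 mean [ 0.4853 -0.2012  0.1056]
top dowel0.12 10 [ 485.5 -201.8] [11.   4.4] 34.7 med z 0.133 mean [ 0.4852 -0.2018  0.1344]
top dowel0.15 20 [ 487.3 -204.1] [11.  9.] 1.2 med z 0.166 mean [ 0.4871 -0.2039  0.1634]
top mat 2128 [ 564.8 -114.9] [209.6 169.9] 0.1 med z 0.0028 mean [ 0.5662 -0.1138  0.0028]
scene floor 1400 [650. 100
[... 376 characters left out ...]
 z 0.0337 mean [0.5351 0.1899 0.0337]
scene bank 933 [ 486.8 -257.3] [159.8  54.7] 88.8 med z 0.0454 mean [ 0.4917 -0.2532  0.0453]
scene caps 298 [ 486.8 -266.9] [140.2  37.5] 89.3 med z 0.0674 mean [ 0.4889 -0.2814  0.0667]
scene dowel0.06 100 [ 487.6 -221.4] [49.2 36.1] 86.9 med z 0.0693 mean [ 0.4903 -0.226   0.0698]
scene dowel0.09 37 [ 491.9 -203. ] [11.2  6.4] 82.4 med z 0.1053 mean [ 0.4918 -0.203   0.1059]
scene dowel0.12 40 [ 489.8 -203.1] [11.8  6.4] 78.9 med z 0.1348 mean [ 0.4907 -0.2031  0.1341]
scene dowel0.15 44 [ 487.8 -203.3] [11.1 11. ] 34.7 med z 0.164 mean [ 0.4892 -0.2028  0.162 ]
scene mat 4042 [ 565. -115.] [209.9 169.9] 0.0 med z 0.0032 mean [ 0.5733 -0.1148  0.0031]
```

Both pictures show three lid-shaped things. In the top picture (768 px wide), the grey one is at (272,262), with the catch housing beside it at (310,257). The other two are orange, at (367,312) and (243,433). The grey one is the one meant: it isn't orange, its top is at 94 mm, its rib is at 125 mm, and it has the housing. The dowel stands at (503,281).

```bash
cat >> h.py <<'E'
def delta(x,y,z,yaw=None):
    s=status.state(); R=Ro.from_rotvec(s['tcp_rot']).as_matrix(); p=np.array(s['ee_pos'])
    a=np.degrees(np.arctan2(R[1,0],R[0,0])); d=R.T@(np.array([x,y,z])-p)
    print('from',p.round(4),'yaw',a.round(2),'delta',d.round(4),'turn',None if yaw is None else np.round(np.radians(a-yaw),3))
E
python3 - <<'E'
from h import *
delta(.42,.37,.27,17.5)
z=np.load('top.npz'); save(z['im'],'crop1.png',(150,140,290,240),5)
E
```

```text
from [0.2204 0.6115 0.2313] yaw 70.19 delta [-0.1595 -0.0387 -0.2697] turn 0.92
```

View pics/crop1.png

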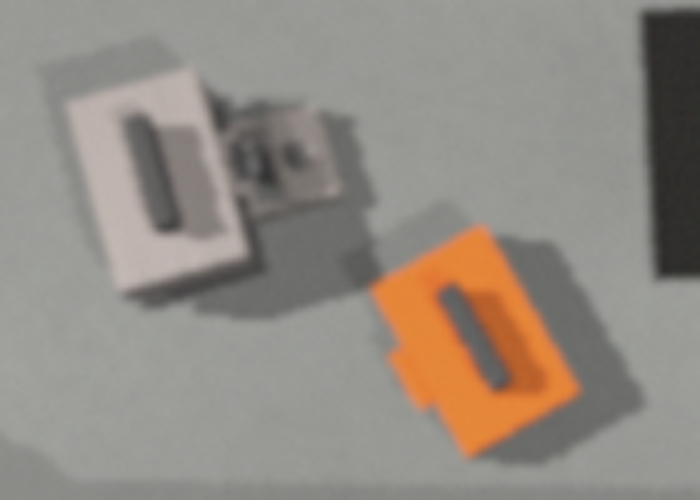

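The crop shows the grey lid at (160,180), with the dark catch at (255,165) and the hole at (295,155) on its right. The orange look-alike at (480,340) is separate. That confirms the tin.

Call:
arm_command([
  {"x": -0.16, "y": -0.04, "z": -0.27, "turn": 0.92, "hand": 0},
  {"x": -0.16, "y": -0.04, "z": -0.27, "turn": 0.92},
  {"x": -0.16, "y": -0.04, "z": -0.27, "turn": 0.92},
  {"x": -0.16, "y": -0.04, "z": -0.27, "turn": 0.92},
  {"x": -0.16, "y": -0.04, "z": -0.27, "turn": 0.92},
])

```text
validation failed for argument at $.in...
```

```bash
python3 - <<'E'
from h import *
print(status.state()['q'].round(2)); delta(.47,.1,.26,17.5); delta(.487,-.16,.25,17.5)
E
```

```text
[-1.29  0.54 -0.    1.54  0.    1.07 -0.07]
from [0.2204 0.6115 0.2313] yaw 70.19 delta [-0.3966 -0.0287 -0.4082] turn 0.92
from [0.2204 0.6115 0.2313] yaw 70.19 delta [-0.6355 -0.0187 -0.5124] turn 0.92
```

Call:
arm_command([
  {"x": -0.16, "y": -0.04, "z": -0.27, "turn": 0.92, "hand": 0},
  {"x": -0.16, "y": -0.04, "z": -0.27, "turn": 0.92, "hand": 0},
  {"x": -0.16, "y": -0.04, "z": -0.27, "turn": 0.92, "hand": 0},
  {"x": -0.16, "y": -0.04, "z": -0.27, "turn": 0.92, "hand": 0},
  {"x": -0.16, "y": -0.04, "z": -0.27, "turn": 0.92, "hand": 0},
])

```text
time_s: 1.62
ee_pos: [0.4188, 0.3709, 0.2714]
tcp_rot: [-1.557, -0.235, 0.234]
ft_force: [1.1, 0.4, -0.9]
finger_gap: 0.999
```

```bash
python3 - <<'E'
from h import *
print(status.state()['q'].round(2)); delta(.47,.1,.26,17.5); delta(.487,-.16,.25,17.5)
E
```

```text
[-1.02  0.34  0.27  1.75 -0.1   1.06 -0.41]
from [0.4188 0.3709 0.2714] yaw 17.15 delta [-0.031   0.0112 -0.2739] turn -0.006
from [0.4188 0.3709 0.2714] yaw 17.15 delta [-0.0914  0.021  -0.5274] turn -0.006
```

Call:
arm_command([
  {"x": -0.05, "y": 0.015, "z": -0.29, "turn": 0, "hand": 0},
  {"x": -0.05, "y": 0.015, "z": -0.29, "turn": 0, "hand": 0},
  {"x": -0.05, "y": 0.015, "z": -0.29, "turn": 0, "hand": 0},
  {"x": -0.05, "y": 0.015, "z": -0.29, "turn": 0, "hand": 0},
  {"x": -0.05, "y": 0.015, "z": -0.29, "turn": 0, "hand": 0},
])

```text
time_s: 2.25
ee_pos: [0.4571, 0.078, 0.2561]
tcp_rot: [-1.558, -0.238, 0.237]
ft_force: [0.8, 0.1, 0.2]
finger_gap: 1.001
```

Call:
arm_command([
  {"x": -0.041, "y": 0.0, "z": -0.238, "turn": 0, "hand": 0},
  {"x": -0.041, "y": 0.0, "z": -0.238, "turn": 0, "hand": 0},
  {"x": -0.041, "y": 0, "z": -0.238, "turn": 0, "hand": 0},
  {"x": -0.041, "y": 0, "z": -0.238, "turn": 0, "hand": 0},
  {"x": -0.041, "y": 0, "z": -0.238, "turn": 0, "hand": 0},
])

```text
time_s: 2.88
ee_pos: [0.489, -0.1635, 0.2563]
tcp_rot: [-1.561, -0.234, 0.233]
ft_force: [-0.4, 1.1, -1.1]
finger_gap: 0.997
```

```bash
python3 - <<'E'
from h import *
print(status.state()['q'].round(2)); delta(.487,-.2035,.25,17.5)
p=imaging.camera_params('wrist'); print(p)
im,d,P=cam('wrist'); save(im,'w1.png')
m=(P[...,2]>.14)&(P[...,2]<.18)&(abs(P[...,0]-.487)<.04)&(abs(P[...,1]+.203)<.04)
print(m.sum(), P[m].mean(0) if m.any() else 0, np.percentile(P[m],[2,98],axis=0) if m.any() else 0)
m=(P[...,2]>.09)&(P[...,2]<.12)&(abs(P[...,0]-.487)<.04)&(abs(P[...,1]+.203)<.04)
print(m.sum(), P[m].mean(0) if m.any() else 0)
E
```

```text
[-0.23  0.3   0.57  1.89 -0.19  1.    0.72]
from [ 0.489  -0.1635  0.2563] yaw 17.03 delta [-0.0136  0.0064 -0.0376] turn -0.008
{'fov_y': 61.305265221424, 'cx': 261.648172314913, 'cy': 191.7450286530114, 'tool_from_camera': array([[ 9.99999134e-01,  8.97221570e-05,  1.31310799e-03,
        -9.63956339e-04],
       [-1.22998292e-03, -2.91385448e-01,  9.56604938e-01,
        -1.41362935e-01],
       [ 4.68449219e-04, -9.56605725e-01, -2.91385085e-01,
         7.41471120e-02],
       [ 0.00000000e+00,  0.00000000e+00,  0.00000000e+00,
         1.00000000e+00]])}
331 [ 0.48506291 -0.20271089  0.15957534] [[ 0.47989563 -0.20954711  0.14089279]
 [ 0.49051235 -0.19933225  0.1675877 ]]
130 [ 0.48484001 -0.200769    0.10552745]
```

View pics/w1.png

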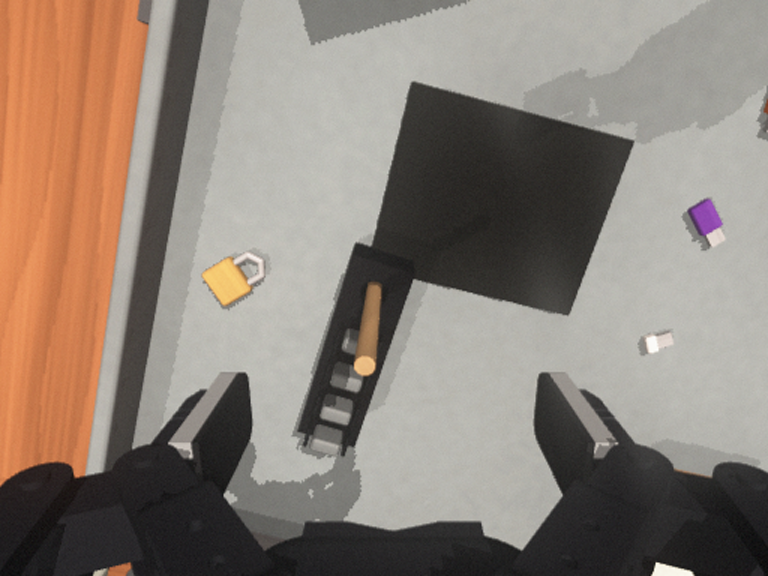

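The wrist picture shows the dowel upright in its pocket, its top at (365,365), with clear space on both sides for the fingers. Next I move over it, go down and grip.

```bash
python3 - <<'E'
from h import *
delta(.486,-.204,.104,17.5)
E
```

```text
from [ 0.4892 -0.1604  0.2559] yaw 17.24 delta [-0.0159  0.1519 -0.0406] turn -0.005
```

Call:
arm_command([
  {"x": -0.016, "y": 0.0, "z": -0.041, "turn": 0, "hand": 0},
  {"x": -0.016, "y": 0.0, "z": -0.041, "turn": 0, "hand": 0},
  {"x": -0.016, "y": 0.05, "z": -0.041, "turn": 0, "hand": 0},
  {"x": -0.016, "y": 0.09, "z": -0.041, "turn": 0, "hand": 0},
  {"x": -0.016, "y": 0.13, "z": -0.041, "turn": 0, "hand": 0},
])

```text
time_s: 3.55
ee_pos: [0.487, -0.1997, 0.1246]
tcp_rot: [-1.556, -0.242, 0.241]
ft_force: [0.4, 0.4, -0.3]
finger_gap: 0.999
```

```bash
python3 - <<'E'
from h import *
delta(.486,-.204,.104,17.5)
im,d,P=cam('wrist'); delta(.486,-.204,.104,17.5)
m=(P[...,2]>.06)&(P[...,2]<.18)&(abs(P[...,0]-.487)<.03)&(abs(P[...,1]+.203)<.03)
# camera-frame geometry in tool axes
s=status.state(); R=Ro.from_rotvec(s['tcp_rot']).as_matrix(); Q=(P-np.array(s['ee_pos']))@R
for lo in (.08,.1,.12,.14,.16):
    k=m&(P[...,2]>lo)&(P[...,2]<lo+.02); 
    if k.any(): print(lo,k.sum(),P[k].mean(0).round(4),Q[k].mean(0).round(4),np.percentile(Q[k][:,0],[2,98]).round(4))
E
```

```text
from [ 0.487  -0.1997  0.1246] yaw 17.64 delta [-0.0023  0.0206 -0.0038] turn 0.003
from [ 0.4839 -0.1984  0.1202] yaw 17.67 delta [ 0.0004  0.0161 -0.006 ] turn 0.003
0.08 249 [ 0.4844 -0.201   0.0903] [-0.0002  0.0298 -0.0028] [-0.0058  0.0052]
0.1 352 [ 0.4843 -0.201   0.1105] [-0.0003  0.0097 -0.0026] [-0.006   0.0051]
0.12 500 [ 0.4843 -0.2011  0.1306] [-0.0005 -0.0104 -0.0026] [-0.0061  0.005 ]
0.14 758 [ 0.4843 -0.2011  0.1508] [-0.0006 -0.0306 -0.0025] [-0.0062  0.0048]
0.16 950 [ 0.485  -0.2039  0.1655] [-0.0008 -0.0454 -0.0053] [-0.0061  0.0046]
```

Call:
arm_command([
  {"x": -0.001, "y": 0.016, "z": -0.0065, "turn": 0.0, "hand": 0},
  {"x": -0.001, "y": 0.016, "z": -0.0065, "turn": 0, "hand": 0.6},
  {"x": -0.001, "y": 0.016, "z": -0.0065, "turn": 0, "hand": 1},
  {"x": -0.001, "y": 0.016, "z": -0.0065, "turn": 0, "hand": 1},
  {"x": -0.001, "y": 0.016, "z": -0.0065, "turn": 0, "hand": 1},
], newtons=30)

```text
time_s: 4.22
ee_pos: [0.4879, -0.2089, 0.1104]
tcp_rot: [-1.558, -0.24, 0.239]
ft_force: [-0.5, 0.3, -0.2]
finger_gap: 0.144
```

Call:
arm_command([
  {"x": 0, "y": 0, "z": 0, "turn": 0, "hand": 1},
  {"x": 0, "y": 0, "z": 0, "turn": 0, "hand": 1},
  {"x": 0, "y": 0, "z": 0, "turn": 0, "hand": 1},
])

```text
time_s: 4.6
ee_pos: [0.488, -0.2091, 0.1104]
tcp_rot: [-1.558, -0.24, 0.239]
ft_force: [-0.5, 0.5, 6.8]
finger_gap: 0.134
```

```bash
cat >> h.py <<'E'
def dowel(rng=.05,name='wrist'):
    """dowel points (wood colour) in tool axes relative to TCP, line fit"""
    s=status.state(); im,d,P=cam(name); R=Ro.from_rotvec(s['tcp_rot']).as_matrix(); Q=(P-np.array(s['ee_pos']))@R
    h=cv2.cvtColor(im,cv2.COLOR_RGB2HSV); m=(h[...,0]>5)&(h[...,0]<25)&(h[...,1]>70)&(abs(Q[...,0])<.02)&(Q[...,1]<.14)&(Q[...,1]>-.07)&(abs(Q[...,2])<.12)
    return im,P,Q,m
E
python3 - <<'E'
from h import *
im,P,Q,m=dowel(); q=Q[m]
print(status.state()['ee_pos'],status.state()['finger_gap'])
for lo in np.arange(-.07,.14,.02):
    k=(q[:,1]>lo)&(q[:,1]<lo+.02)
    if k.sum()>5: print(lo.round(2),k.sum(),np.median(q[k],0).round(4))
E
```

```text
[ 0.4879344  -0.20912994  0.11040601] 0.12938621272777778
-0.07 1252 [-0.0007 -0.0559  0.0062]
-0.05 1042 [-0.0007 -0.0409  0.0087]
-0.03 618 [-0.0007 -0.021   0.0089]
-0.01 409 [-0.0011 -0.0008  0.009 ]
0.01 297 [-0.0011  0.0194  0.009 ]
0.03 213 [-0.0011  0.0395  0.0091]
0.05 201 [-0.0011  0.0613  0.009 ]
0.07 100 [-0.0004  0.077   0.0089]
0.09 8 [ 0.0057  0.0984 -0.0028]
```

Call:
arm_command([
  {"x": -0.001, "y": 0, "z": 0, "turn": 0, "hand": 0.6},
  {"x": -0.001, "y": 0.0, "z": 0.004, "turn": 0, "hand": 0.6},
  {"x": -0.001, "y": 0.0, "z": 0.004, "turn": 0, "hand": 0.6},
  {"x": -0.001, "y": 0.0, "z": 0.004, "turn": 0, "hand": 1},
  {"x": -0.001, "y": 0.0, "z": 0.004, "turn": 0, "hand": 1},
], newtons=30)

```text
time_s: 5.28
ee_pos: [0.4854, -0.2055, 0.1098]
tcp_rot: [-1.558, -0.24, 0.239]
ft_force: [-0.5, 0.4, 0.0]
finger_gap: 0.128
```

Call:
arm_command([
  {"x": 0, "y": 0, "z": 0, "turn": 0, "hand": 1},
  {"x": 0, "y": 0, "z": 0, "turn": 0, "hand": 1},
  {"x": 0, "y": -0.01, "z": 0, "turn": 0, "hand": 1},
  {"x": 0, "y": -0.02, "z": 0, "turn": 0, "hand": 1},
  {"x": 0, "y": -0.02, "z": 0, "turn": 0, "hand": 1},
])

```text
time_s: 5.9
ee_pos: [0.4861, -0.2057, 0.131]
tcp_rot: [-1.558, -0.241, 0.238]
ft_force: [0.2, 0.2, 0.1]
finger_gap: 0.129
```

```bash
python3 - <<'E'
from h import *
im,P,Q,m=dowel(); q=Q[m]; save(im,'w2.png')
print(status.state()['ee_pos'],status.state()['finger_gap'],status.state()['time_s'])
for lo in np.arange(-.07,.14,.02):
    k=(q[:,1]>lo)&(q[:,1]<lo+.02)
    if k.sum()>5: print(lo.round(2),k.sum(),np.median(q[k],0).round(4),np.median(P[m][k],0).round(4))
print(np.percentile(P[m][:,2],[.5,99.5]))
E
```

```text
[ 0.48577658 -0.20547747  0.13043145] 0.13060466769869794 5.95
-0.07 1286 [-0.001  -0.0564  0.002 ] [ 0.4847 -0.204   0.1874]
-0.05 1074 [-0.0007 -0.041   0.0044] [ 0.4838 -0.2016  0.1719]
-0.03 642 [-0.0006 -0.0211  0.0045] [ 0.4839 -0.2014  0.1521]
-0.01 439 [-0.0006 -0.0007  0.0046] [ 0.4838 -0.2013  0.1317]
0.01 301 [-0.0006  0.0191  0.0046] [ 0.4839 -0.2013  0.1119]
0.03 230 [-0.0005  0.0394  0.0047] [ 0.4841 -0.2011  0.0915]
0.05 170 [-0.0005  0.059   0.0047] [ 0.4842 -0.2011  0.0719]
0.07 166 [0.0003 0.0823 0.0043] [ 0.4852 -0.2017  0.0487]
0.09 61 [-0.0004  0.0961  0.0047] [ 0.4843 -0.2013  0.0349]
0.11 10 [ 0.0059  0.1166 -0.0064] [ 0.4938 -0.21    0.0144]
[0.0317619 0.1888313]
```

Call:
arm_command([
  {"x": 0, "y": -0.0055, "z": -0.004, "turn": 0, "hand": 1},
  {"x": 0, "y": -0.005, "z": -0.013, "turn": 0, "hand": 1},
  {"x": 0, "y": -0.005, "z": -0.023, "turn": 0, "hand": 1},
  {"x": 0, "y": -0.0035, "z": -0.033, "turn": 0, "hand": 1},
  {"x": 0, "y": -0.001, "z": -0.042, "turn": 0, "hand": 1},
], newtons=25)

```text
time_s: 6.58
ee_pos: [0.4982, -0.2461, 0.1306]
tcp_rot: [-1.557, -0.239, 0.239]
ft_force: [-0.2, 2.3, 0.5]
finger_gap: 0.131
```

Call:
arm_command([
  {"x": 0, "y": 0.002, "z": -0.007, "turn": 0, "hand": 1},
  {"x": 0, "y": 0.0055, "z": -0.0145, "turn": 0, "hand": 1},
  {"x": 0, "y": 0.009, "z": -0.021, "turn": 0, "hand": 1},
  {"x": 0, "y": 0.013, "z": -0.028, "turn": 0, "hand": 1},
  {"x": 0, "y": 0.013, "z": -0.028, "turn": 0, "hand": 1},
])

```text
time_s: 7.2
ee_pos: [0.5064, -0.273, 0.1176]
tcp_rot: [-1.558, -0.239, 0.239]
ft_force: [-0.2, 1.4, 1.5]
finger_gap: 0.129
```

```bash
cat >> h.py <<'E'
def tilt():
    im,P,Q,m=dowel(); q=Q[m]; s=status.state(); print(s['ee_pos'].round(4) if hasattr(s['ee_pos'],'round') else s['ee_pos'],s['finger_gap'],s['time_s'],s['ft_force'])
    for lo in np.arange(-.07,.14,.02):
        k=(q[:,1]>lo)&(q[:,1]<lo+.02)
        if k.sum()>5: print(lo.round(2),k.sum(),np.median(q[k],0).round(4))
    k=(q[:,1]>-.03)&(q[:,1]<.07); f=np.polyfit(q[k][:,1],q[k][:,2],1); print('tilt deg',np.degrees(np.arctan(f[0])),'z at pinch',np.polyval(f,-.019))
    print('lowest y',np.percentile(q[:,1],[99,99.8]),'top',np.percentile(q[:,1],[.2,1]))
    return im
E
python3 - <<'E'
from h import *
save(tilt(),'w3.png')
E
```

```text
[ 0.5063 -0.2727  0.1177] 0.13049221764985314 7.25 [0.14905285 1.03516735 1.7752379 ]
-0.07 170 [-0.0007 -0.0509 -0.0095]
-0.05 2112 [-0.0007 -0.0405 -0.0037]
-0.03 1422 [-0.0007 -0.0209  0.0097]
-0.01 1032 [-0.0006 -0.0006  0.0229]
0.01 758 [-0.0006  0.0193  0.0363]
0.03 589 [-0.0005  0.0395  0.0497]
0.05 472 [-0.0005  0.0594  0.0628]
0.07 244 [-0.0005  0.0738  0.07  ]
0.09 7 [0.0071 0.1009 0.0678]
0.11 30 [0.0063 0.111  0.071 ]
tilt deg 33.30149126132899 z at pinch 0.010835693021428696
lowest y [0.07610115 0.11111905] top [-0.05375798 -0.05109032]
```

View pics/w3.png

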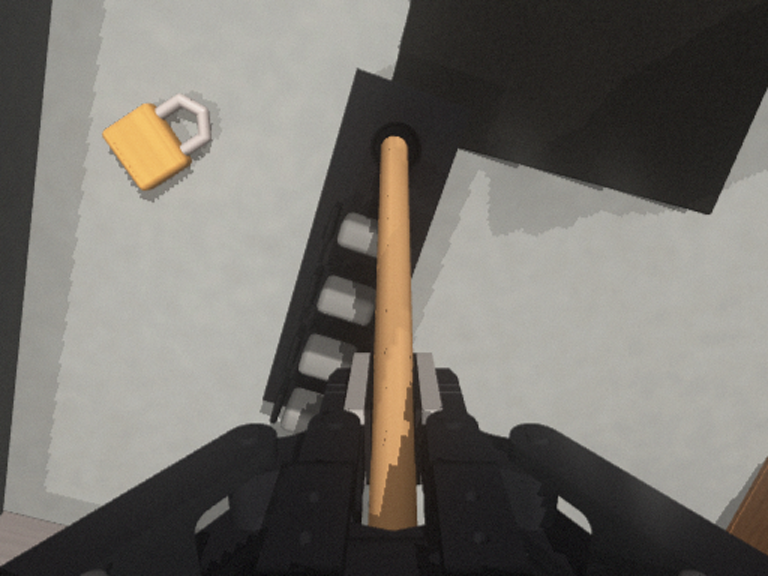

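The wrist picture shows the dowel tilted about 33° in the jaws, its tip still in the pocket mouth at (393,145). Next I lift it and carry it to the tin.

Call:
arm_command([
  {"x": 0, "y": -0.04, "z": 0, "turn": 0, "hand": 1},
  {"x": 0, "y": -0.08, "z": 0, "turn": 0, "hand": 1},
  {"x": 0, "y": -0.1, "z": 0, "turn": 0, "hand": 1},
  {"x": 0, "y": -0.1, "z": 0, "turn": 0, "hand": 1},
], newtons=30)

```text
time_s: 7.75
ee_pos: [0.5071, -0.2731, 0.2192]
tcp_rot: [-1.56, -0.242, 0.237]
ft_force: [-0.0, 1.0, -0.4]
finger_gap: 0.128
```

```bash
python3 - <<'E'
from h import *
tilt(); delta(.573,.091,.19,17.7)
E
```

```text
[ 0.5063 -0.2724  0.2178] 0.1289761945183535 7.8 [-0.79977604  0.02672208 -0.96227883]
-0.07 189 [-0.0004 -0.0511 -0.0091]
-0.05 2114 [-0.0007 -0.0406 -0.0035]
-0.03 1385 [-0.0007 -0.0211  0.0094]
-0.01 1004 [-0.0006 -0.0007  0.0223]
0.01 746 [-0.0006  0.0193  0.0354]
0.03 579 [-0.0005  0.0394  0.0484]
0.05 445 [-0.0005  0.0594  0.0615]
0.07 153 [-0.0011  0.074   0.0711]
tilt deg 32.942235651438835 z at pinch 0.010548686362843599
lowest y [0.0745509  0.07737075] top [-0.06366824 -0.05161491]
from [ 0.5063 -0.2724  0.2178] yaw 17.49 delta [0.1728 0.0276 0.3266] turn -0.004
```

Call:
arm_command([
  {"x": 0.09, "y": 0, "z": 0.16, "turn": 0, "hand": 1},
  {"x": 0.09, "y": 0, "z": 0.16, "turn": 0, "hand": 1},
  {"x": 0.09, "y": 0, "z": 0.16, "turn": 0, "hand": 1},
  {"x": 0.12, "y": 0.01, "z": 0.22, "turn": 0, "hand": 1},
  {"x": 0.14, "y": 0.02, "z": 0.265, "turn": 0, "hand": 1},
])

```text
time_s: 8.43
ee_pos: [0.5597, 0.0251, 0.1961]
tcp_rot: [-1.558, -0.239, 0.241]
ft_force: [1.4, -0.1, -0.4]
finger_gap: 0.129
```

Call:
arm_command([
  {"x": 0.033, "y": 0.008, "z": 0.061, "turn": 0, "hand": 1},
  {"x": 0.033, "y": 0.008, "z": 0.061, "turn": 0, "hand": 1},
  {"x": 0.033, "y": 0.008, "z": 0.061, "turn": 0, "hand": 1},
  {"x": 0.033, "y": 0.008, "z": 0.061, "turn": 0, "hand": 1},
])

```text
time_s: 8.93
ee_pos: [0.5731, 0.0884, 0.1894]
tcp_rot: [-1.559, -0.237, 0.238]
ft_force: [-1.2, -0.5, -0.0]
finger_gap: 0.133
```

```bash
python3 - <<'E'
from h import *
im=tilt(); delta(.573,.091,.153,17.7); save(im,'w4.png')
im,d,P=cam('wrist'); np.savez('w4.npz',im=im,P=P)
def rect(k,b,zr):
    m=(P[...,0]>b[0])&(P[...,0]<b[1])&(P[...,1]>b[2])&(P[...,1]<b[3])&(P[...,2]>zr[0])&(P[...,2]<zr[1]); q=P[m]
    r=cv2.minAreaRect((q[:,:2]*1000).astype(np.float32)); print(k,len(q),np.round(r[0],1),np.round(r[1],1),round(r[2],1),np.median(q,0).round(4))
rect('lid',(.43,.61,.19,.33),(.088,.1)); rect('rib',(.43,.61,.19,.33),(.118,.135)); rect('catch',(.43,.61,.17,.23),(.066,.08))
for r in regions_of('wrist','tin_hole')[:2]: print(r['conf'],r['location'],np.nanmedian(P[r['mask']],0))
E
```

```text
[0.5732 0.0885 0.1897] 0.13366074649507262 8.975 [ 0.28580889 -0.18695732 -0.47289037]
-0.07 229 [-0.0004 -0.0512 -0.0091]
-0.05 2133 [-0.0007 -0.0404 -0.0034]
-0.03 1372 [-0.0007 -0.0209  0.0095]
-0.01 999 [-0.0006 -0.0009  0.0224]
0.01 740 [-0.0006  0.0194  0.0354]
0.03 561 [-0.0005  0.0393  0.0484]
0.05 442 [-0.0005  0.0596  0.0615]
0.07 147 [-0.0011  0.0743  0.0706]
tilt deg 32.98642194308274 z at pinch 0.01050127433981285
lowest y [0.07451627 0.07747095] top [-0.06491754 -0.05211103]
from [0.5732 0.0885 0.1897] yaw 17.31 delta [0.0005 0.0367 0.0025] turn -0.007
lid 0 [0. 0.] [0. 0.] 0.0 [nan nan nan]
rib 0 [0. 0.] [0. 0.] 0.0 [nan nan nan]
catch 1274 [532.4 210.8] [39.3 18.8] 17.1 [0.5327 0.211  0.0732]
0.98 [259.7, 41.6] [0.5371658  0.19676645 0.03489329]
  return _methods._mean(a, axis=axis, dtype=dtype,
  ret = um.true_divide(
```

View pics/w4.png

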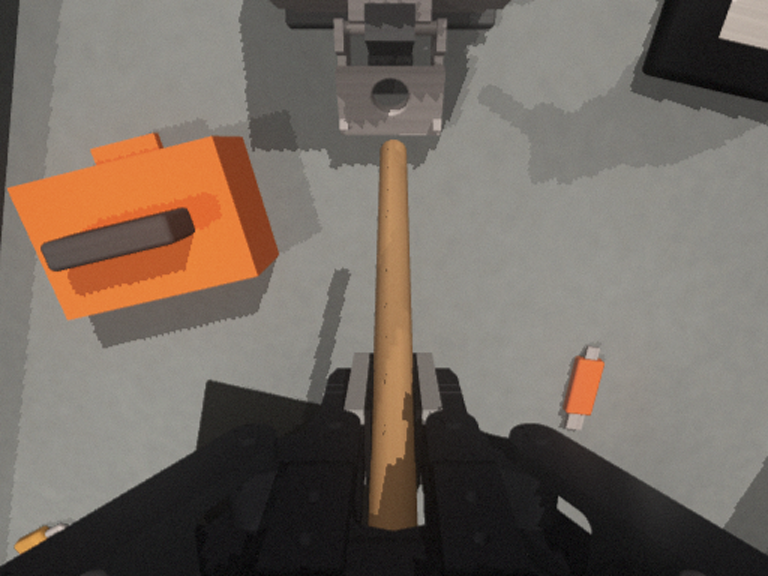

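The wrist picture shows the dowel lined up with the hole at (390,94). The catch is behind it at (390,30), and nothing is in the way.

```bash
cat >> h.py <<'E'
def hole(P,im,box):
    """box (u0,v0,u1,v1) round plate; fit plane to plate, find hole as off-plane blob, return mouth centre (world), normal"""
    s=status.state(); p=imaging.camera_params('wrist'); f=192/np.tan(np.radians(p['fov_y'])/2)
    u0,v0,u1,v1=box; A=P[v0:v1,u0:u1].reshape(-1,3); A=A[~np.isnan(A[:,0])]
    rng=np.random.default_rng(0); best=None
    for _ in range(400):
        a=A[rng.choice(len(A),3,False)]; n=np.cross(a[1]-a[0],a[2]-a[0]); 
        if np.linalg.norm(n)<1e-9: continue
        n/=np.linalg.norm(n); c=(abs((A-a[0])@n)<.0015).sum()
        if abs(n[2])<.7 or abs(n[2])>.95: continue
        if best is None or c>best[0]: best=(c,n,a[0])
    c,n,a=best; n=n*np.sign(n[2]); I=A[abs((A-a)@n)<.0015]; a=I.mean(0); n=np.linalg.svd(I-a)[2][2]; n*=np.sign(n[2])
    T=np.array(p['tool_from_camera']); Rt=Ro.from_rotvec(s['tcp_rot']).as_matrix(); Rc=Rt@T[:3,:3]; t=Rt@T[:3,3]+s['ee_pos']
    v,u=np.mgrid[v0:v1,u0:u1]; r=np.stack([(u-p['cx'])/f,(v-p['cy'])/f,np.ones_like(u,float)],-1)@Rc.T
    k=((a-t)@n)/(r@n); X=t+r*k[...,None]
    off=((P[v0:v1,u0:u1]-a)@n<-.004).astype(np.uint8)
    num,lab,st,ce=cv2.connectedComponentsWithStats(off)
    for i in range(1,num):
        if st[i,4]>60:
            m=lab==i; x=X[m]; print('blob',st[i],x.mean(0).round(4),((x.max(0)-x.min(0))*1000).round(1))
    print('normal',n.round(3),len(I), 'plane z at centre',a.round(4))
E
python3 - <<'E'
from h import *
z=np.load('w4.npz'); hole(z['P'],z['im'],(220,44,300,90))
s=status.state(); R=Ro.from_rotvec(s['tcp_rot']).as_matrix()
for X in ([.5449,.1799,.0379],): print((R.T@(np.array(X)-s['ee_pos'])).round(4))
E
```

```text
blob [  0   0  80  46 625] [0.5423 0.1824 0.0377] [74.6 52.9 24. ]
blob [ 28   8  24  21 391] [0.5416 0.1827 0.038 ] [19.6 15.8 10.4]
normal [ 0.172 -0.547  0.82 ] 2385 plane z at centre [0.5427 0.1773 0.0342]
[-0.0002  0.152   0.0952]
```

Call:
arm_command([
  {"x": -0.0015, "y": 0.02, "z": 0.01, "turn": 0, "hand": 1},
  {"x": -0.0015, "y": 0.04, "z": 0.015, "turn": 0, "hand": 1},
  {"x": -0.0015, "y": 0.054, "z": 0.019, "turn": 0, "hand": 1},
  {"x": -0.0015, "y": 0.054, "z": 0.019, "turn": 0, "hand": 1},
  {"x": -0.0015, "y": 0.054, "z": 0.019, "turn": 0, "hand": 1},
])

```text
time_s: 9.7
ee_pos: [0.567, 0.1079, 0.1365]
tcp_rot: [-1.558, -0.24, 0.238]
ft_force: [-0.7, 0.1, -0.6]
finger_gap: 0.126
```

```bash
python3 - <<'E'
from h import *
im=tilt(); save(im,'w5.png',(170,0,350,160),4)
s0,sc=status.state(),None
im,d,P=cam('wrist'); im2=im
hole(P,im,(215,20,305,100))
delta(.542,.1818,.0377)
E
```

```text
[0.5671 0.108  0.1366] 0.12588931384694568 9.75 [-0.08685861  0.04232715 -0.44722399]
-0.07 228 [-0.0004 -0.0512 -0.009 ]
-0.05 2125 [-0.0007 -0.0404 -0.0035]
-0.03 1372 [-0.0007 -0.021   0.0094]
-0.01 1008 [-0.0006 -0.001   0.0223]
0.01 742 [-0.0006  0.0193  0.0354]
0.03 572 [-0.0005  0.0394  0.0484]
0.05 441 [-0.0005  0.0596  0.0614]
0.07 156 [-0.0005  0.0736  0.0706]
0.13 8 [0.009  0.138  0.0134]
tilt deg 32.95703886149371 z at pinch 0.010518005089628338
lowest y [0.07491637 0.07959642] top [-0.06630507 -0.05208015]
blob [   0    0   90   80 2647] [0.5365 0.203  0.0519] [69.9 42.8 30.8]
blob [ 30  55  29  22 454] [0.5409 0.1828 0.0382] [19.6 15.2  9.3]
normal [ 0.167 -0.531  0.831] 1889 plane z at centre [0.54   0.1839 0.0391]
from [0.567  0.1081 0.1366] yaw 17.44 delta [-0.0019  0.0989  0.0778] turn None
```

View pics/w5.png

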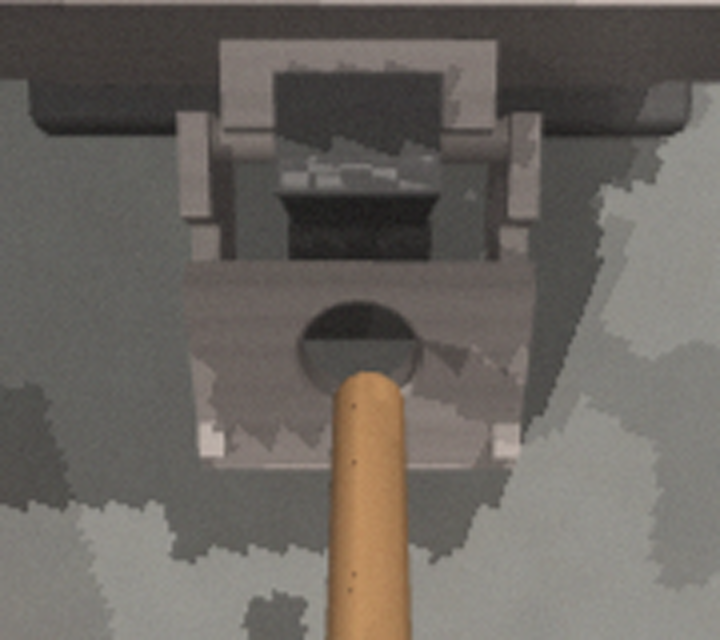

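The crop shows the tip at (369,390), just short of the hole at (360,350) and about 2 mm to its right. I'll correct the side offset and insert.

Call:
arm_command([
  {"x": -0.002, "y": 0.009, "z": 0.005, "turn": 0, "hand": 1},
  {"x": -0.002, "y": 0.016, "z": 0.009, "turn": 0, "hand": 1},
  {"x": -0.002, "y": 0.022, "z": 0.0128, "turn": 0, "hand": 1},
  {"x": -0.002, "y": 0.0275, "z": 0.0165, "turn": 0, "hand": 1},
  {"x": -0.002, "y": 0.0327, "z": 0.0202, "turn": 0, "hand": 1},
])

```text
time_s: 10.42
ee_pos: [0.5583, 0.1273, 0.1027]
tcp_rot: [-1.558, -0.239, 0.24]
ft_force: [0.6, 0.7, -0.7]
finger_gap: 0.127
```

```bash
python3 - <<'E'
from h import *
im=tilt(); save(im,'w6.png',(170,0,350,160),4)
print(status.state()['wrist_torque'])
E
```

```text
[0.5577 0.1279 0.1021] 0.13356075784891103 10.475 [-0.18502478  0.04965001  0.01953425]
-0.07 221 [-0.0007 -0.0512 -0.0089]
-0.05 2107 [-0.0007 -0.0404 -0.0034]
-0.03 1393 [-0.0007 -0.0208  0.0094]
-0.01 977 [-0.0006 -0.0008  0.0223]
0.01 756 [-0.0006  0.0192  0.0353]
0.03 566 [-0.0005  0.0393  0.0484]
0.05 320 [-0.0005  0.0564  0.0594]
0.07 70 [0.0002 0.0764 0.0724]
0.09 6 [ 0.0094  0.1042 -0.0208]
tilt deg 32.90782426795907 z at pinch 0.010525692330539268
lowest y [0.07441609 0.07906516] top [-0.06279192 -0.05196103]
[-0.01498901 -0.0337297   0.04182082]
```

View pics/w6.png

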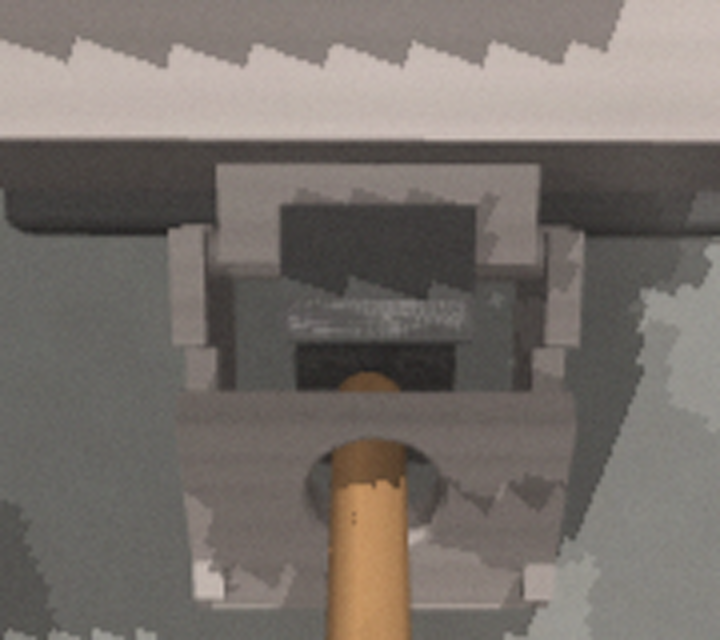

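The dowel is in the hole at (370,460), with its tip visible behind the plate at (370,380) near the pad. Now I push.

Call:
arm_command([
  {"x": 0, "y": 0, "z": 0, "turn": 0, "hand": 1},
  {"x": 0, "y": 0.004, "z": 0.0025, "turn": 0, "hand": 1},
  {"x": 0, "y": 0.008, "z": 0.005, "turn": 0, "hand": 1},
  {"x": 0, "y": 0.0105, "z": 0.007, "turn": 0, "hand": 1},
  {"x": 0, "y": 0.0105, "z": 0.007, "turn": 0, "hand": 1},
], newtons=70)

```text
time_s: 11.1
ee_pos: [0.5582, 0.132, 0.0937]
tcp_rot: [-1.56, -0.241, 0.235]
ft_force: [1.9, -3.8, 6.1]
finger_gap: 0.122
```

```bash
cat >> h.py <<'E'
def ribz(n='top'):
    im,d,P=cam(n); m=(P[...,0]>.43)&(P[...,0]<.61)&(P[...,1]>.19)&(P[...,1]<.33)
    z=P[m][:,2]; print(n,'lidtop',np.median(z[(z>.085)&(z<.115)]).round(4),'rib',np.median(z[(z>.118)&(z<.15)]).round(4),((z>.118)&(z<.15)).sum())
E
python3 - <<'E'
from h import *
tilt(); ribz(); ribz('scene')
E
```

```text
[0.5582 0.1319 0.0938] 0.11931673734702433 11.15 [ 1.38515962 -5.38848204  6.67497897]
-0.07 190 [-0.0007 -0.0512 -0.0092]
-0.05 2062 [-0.0007 -0.0409 -0.0036]
-0.03 1314 [-0.0007 -0.021   0.0098]
-0.01 985 [-0.0006 -0.0008  0.0222]
0.01 751 [-0.0011  0.0195  0.0354]
0.03 571 [-0.0011  0.0395  0.0483]
0.05 117 [0.0001 0.0525 0.0562]
0.09 7 [0.008  0.0946 0.0053]
tilt deg 32.50509240371984 z at pinch 0.01069131409826378
lowest y [0.05262216 0.06737496] top [-0.06429021 -0.05169437]
top lidtop 0.1081 rib 0.1384 113
scene lidtop 0.1083 rib 0.1371 265
```

The lid has popped: its top is 14 mm higher at 108 mm, and the rib at about 138 mm. Now I withdraw the dowel.

Call:
arm_command([
  {"x": 0, "y": -0.016, "z": -0.011, "turn": 0, "hand": 1},
  {"x": 0, "y": -0.033, "z": -0.023, "turn": 0, "hand": 1},
  {"x": 0, "y": -0.052, "z": -0.037, "turn": 0, "hand": 1},
  {"x": 0, "y": -0.08, "z": -0.08, "turn": 0, "hand": 1},
  {"x": 0, "y": -0.12, "z": -0.12, "turn": 0, "hand": 1},
], newtons=40)

```text
time_s: 11.88
ee_pos: [0.5917, 0.0179, 0.2139]
tcp_rot: [-1.557, -0.238, 0.241]
ft_force: [2.0, -0.0, -0.9]
finger_gap: 0.121
```

```bash
python3 - <<'E'
from h import *
ribz(); tilt(); delta(.5063,-.2725,.2,17.5)
E
```

```text
top lidtop 0.1078 rib 0.1383 152
[0.5959 0.0123 0.2185] 0.12011148664028531 11.975 [ 0.45949923 -0.36691175  0.58263876]
-0.07 174 [-0.0007 -0.0512 -0.0092]
-0.05 2083 [-0.0007 -0.0407 -0.0037]
-0.03 1322 [-0.0007 -0.0209  0.0097]
-0.01 1000 [-0.0006 -0.0008  0.0221]
0.01 739 [-0.0006  0.0192  0.0352]
0.03 559 [-0.0005  0.0393  0.0483]
0.05 445 [-0.0005  0.0595  0.0614]
0.07 139 [0.0001 0.0738 0.0706]
tilt deg 32.87885227141445 z at pinch 0.010528991231887648
lowest y [0.07433789 0.07720271] top [-0.06310923 -0.05147438]
from [0.5959 0.0123 0.2185] yaw 17.02 delta [-0.1692  0.0182 -0.2461] turn -0.008
```

Call:
arm_command([
  {"x": -0.169, "y": 0.018, "z": -0.246, "turn": -0.008, "hand": 1},
  {"x": -0.169, "y": 0.018, "z": -0.246, "turn": -0.008, "hand": 1},
  {"x": -0.169, "y": 0.018, "z": -0.246, "turn": -0.008, "hand": 1},
  {"x": -0.169, "y": 0.018, "z": -0.246, "turn": -0.008, "hand": 1},
  {"x": -0.169, "y": 0.018, "z": -0.246, "turn": -0.008, "hand": 1},
])

```text
time_s: 12.6
ee_pos: [0.5035, -0.2684, 0.1951]
tcp_rot: [-1.557, -0.245, 0.244]
ft_force: [1.5, 1.1, -0.7]
finger_gap: 0.118
```

Call:
arm_command([
  {"x": 0, "y": 0, "z": 0, "turn": 0, "hand": 1},
  {"x": 0, "y": 0, "z": 0, "turn": 0, "hand": 1},
])

```text
time_s: 12.85
ee_pos: [0.5052, -0.2651, 0.1948]
tcp_rot: [-1.555, -0.246, 0.246]
ft_force: [0.4, 0.3, -0.4]
finger_gap: 0.119
```

```bash
python3 - <<'E'
from h import *
im=tilt(); delta(.5063,-.2725,.140,17.5)
E
```

```text
[ 0.5056 -0.2643  0.1947] 0.11853777246464645 12.9 [ 0.40934901  0.09270229 -0.71784676]
-0.07 176 [-0.0007 -0.0511 -0.0093]
-0.05 2032 [-0.0007 -0.0408 -0.0037]
-0.03 1313 [-0.0007 -0.0208  0.0097]
-0.01 1013 [-0.0006 -0.0007  0.0224]
0.01 744 [-0.0006  0.0193  0.0353]
0.03 576 [-0.0005  0.0395  0.0484]
0.05 450 [-0.0005  0.0595  0.0615]
0.07 156 [-0.0005  0.0738  0.0711]
tilt deg 32.83556389565958 z at pinch 0.010636848738651967
lowest y [0.07463531 0.07796945] top [-0.05324868 -0.05132087]
from [ 0.5056 -0.2643  0.1947] yaw 18.05 delta [-0.0019  0.0547 -0.008 ] turn 0.01
```

Call:
arm_command([
  {"x": 0, "y": 0.03, "z": -0.006, "turn": 0, "hand": 1},
  {"x": 0, "y": 0.05, "z": -0.006, "turn": 0, "hand": 1},
  {"x": 0, "y": 0.062, "z": -0.006, "turn": 0, "hand": 1},
  {"x": 0, "y": 0.062, "z": -0.006, "turn": 0, "hand": 1},
], newtons=30)

```text
time_s: 13.4
ee_pos: [0.5069, -0.2705, 0.1321]
tcp_rot: [-1.556, -0.246, 0.248]
ft_force: [-0.1, 1.5, 0.4]
finger_gap: 0.123
```

```bash
python3 - <<'E'
from h import *
im=tilt(); save(im,'w7.png',(170,40,350,200),4); delta(.5058,-.2673,.1182,18)
E
```

```text
[ 0.5073 -0.2711  0.1328] 0.12167114542768022 13.45 [0.63170323 0.84622157 0.20321187]
-0.07 189 [-0.0007 -0.0509 -0.0092]
-0.05 2049 [-0.0007 -0.0407 -0.0036]
-0.03 1305 [-0.0007 -0.0211  0.0096]
-0.01 1019 [-0.0006 -0.0009  0.0223]
0.01 738 [-0.0006  0.0192  0.0353]
0.03 581 [-0.0005  0.0393  0.0483]
0.05 447 [-0.0005  0.0596  0.0615]
0.07 264 [-0.0005  0.0766  0.0687]
0.09 9 [0.0086 0.096  0.0655]
0.11 24 [0.0068 0.1255 0.0689]
tilt deg 32.841396333418395 z at pinch 0.010643251937617742
lowest y [0.08867795 0.12558744] top [-0.05336083 -0.05131311]
from [ 0.5073 -0.2711  0.1328] yaw 18.0 delta [-0.0002  0.0146  0.0041] turn 0.0
```

View pics/w7.png

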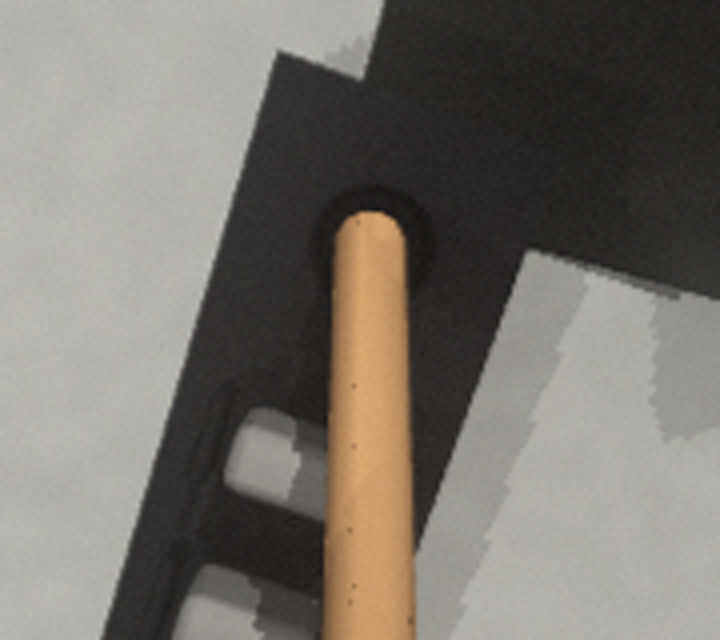

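The tip at (370,215) sits over the pocket mouth at (375,240), centred sideways. I'll lower it a little and swing it upright against the far wall.

Call:
arm_command([
  {"x": 0, "y": 0.008, "z": 0.001, "turn": 0, "hand": 1},
  {"x": 0, "y": 0.0145, "z": 0.003, "turn": 0, "hand": 1},
  {"x": 0, "y": 0.011, "z": 0.014, "turn": 0, "hand": 1},
  {"x": 0, "y": 0.0075, "z": 0.022, "turn": 0, "hand": 1},
  {"x": 0, "y": 0.005, "z": 0.028, "turn": 0, "hand": 1},
], newtons=25)

```text
time_s: 14.08
ee_pos: [0.4991, -0.2466, 0.1287]
tcp_rot: [-1.561, -0.247, 0.243]
ft_force: [3.2, -6.6, -2.7]
finger_gap: 0.122
```

Call:
arm_command([
  {"x": 0, "y": -0.003, "z": 0.01, "turn": 0, "hand": 1},
  {"x": 0, "y": -0.0045, "z": 0.02, "turn": 0, "hand": 1},
  {"x": 0, "y": -0.006, "z": 0.03, "turn": 0, "hand": 1},
  {"x": 0, "y": -0.006, "z": 0.03, "turn": 0, "hand": 1},
])

```text
time_s: 14.58
ee_pos: [0.4892, -0.2155, 0.1339]
tcp_rot: [-1.556, -0.247, 0.246]
ft_force: [0.8, -1.9, 1.3]
finger_gap: 0.122
```

```bash
python3 - <<'E'
from h import *
im=tilt(); save(im,'w8.png'); delta(.4858,-.2057,.140,18)
E
```

```text
[ 0.4891 -0.2158  0.1338] 0.12083278671972023 14.625 [ 1.3936187  -0.09496704  1.46867936]
-0.07 1120 [-0.001  -0.0565  0.0004]
-0.05 1222 [-0.0007 -0.0411  0.0029]
-0.03 733 [-0.0007 -0.0214  0.0055]
-0.01 490 [-0.0006 -0.001   0.0079]
0.01 378 [-0.0006  0.0191  0.0101]
0.03 285 [-0.0005  0.0395  0.0126]
0.05 210 [-0.0005  0.0597  0.015 ]
0.07 182 [-0.0004  0.0806  0.0172]
0.09 64 [0.0033 0.092  0.0161]
0.11 13 [0.0065 0.126  0.0035]
tilt deg 6.5659000947431405 z at pinch 0.005642679563295314
lowest y [0.09176652 0.11600611] top [-0.05859492 -0.05812411]
from [ 0.4891 -0.2158  0.1338] yaw 17.98 delta [-0.     -0.0062  0.0106] turn -0.0
```

Call:
arm_command([
  {"x": 0, "y": -0.001, "z": 0.008, "turn": 0, "hand": 1},
  {"x": 0, "y": -0.001, "z": 0.0155, "turn": 0, "hand": 1},
  {"x": 0, "y": -0.001, "z": 0.0155, "turn": 0, "hand": 1},
])

```text
time_s: 15.0
ee_pos: [0.4843, -0.2016, 0.1348]
tcp_rot: [-1.557, -0.246, 0.246]
ft_force: [1.1, -2.7, 1.9]
finger_gap: 0.122
```

```bash
python3 - <<'E'
from h import *
im=tilt(); delta(.4858,-.2057,.106,18)
E
```

```text
[ 0.4844 -0.2018  0.1347] 0.12155066125395482 15.05 [ 1.87202839 -2.70436022  2.07488031]
-0.07 1316 [-0.001  -0.0571  0.0023]
-0.05 1050 [-0.0007 -0.0412  0.0045]
-0.03 606 [-0.0006 -0.0211  0.0047]
-0.01 408 [-0.0006 -0.0008  0.0048]
0.01 308 [-0.0011  0.0189  0.0048]
0.03 225 [-0.0011  0.039   0.0049]
0.05 170 [-0.0005  0.0592  0.005 ]
0.07 129 [-0.0004  0.0789  0.005 ]
0.09 51 [ 0.0042  0.0917 -0.0108]
0.11 13 [ 0.0065  0.1263 -0.0113]
tilt deg 0.04597856051808164 z at pinch 0.004487915329873257
lowest y [0.09142224 0.12033162] top [-0.05902628 -0.05852456]
from [ 0.4844 -0.2018  0.1347] yaw 17.95 delta [ 0.0002  0.0287 -0.0042] turn -0.001
```

Call:
arm_command([
  {"x": 0, "y": 0, "z": -0.004, "turn": 0, "hand": 1},
  {"x": 0, "y": 0.01, "z": -0.004, "turn": 0, "hand": 1},
  {"x": 0, "y": 0.02, "z": -0.004, "turn": 0, "hand": 1},
  {"x": 0, "y": 0.0235, "z": -0.004, "turn": 0, "hand": 1},
  {"x": 0, "y": 0.0235, "z": -0.004, "turn": 0, "hand": 1},
])

```text
time_s: 15.68
ee_pos: [0.485, -0.2055, 0.1105]
tcp_rot: [-1.556, -0.245, 0.247]
ft_force: [0.7, 0.2, -0.4]
finger_gap: 0.118
```

```bash
python3 - <<'E'
from h import *
im=tilt()
E
```

```text
[ 0.4852 -0.2056  0.1109] 0.11722345854137715 15.725 [ 0.67163011 -0.36087769  0.69637996]
-0.07 1300 [-0.001  -0.0571  0.0021]
-0.05 1072 [-0.0007 -0.0411  0.0042]
-0.03 622 [-0.0006 -0.0211  0.0047]
-0.01 413 [-0.0006 -0.0008  0.0051]
0.01 319 [-0.0006  0.0186  0.0053]
0.03 234 [-0.0011  0.0396  0.0056]
0.05 205 [-0.0011  0.06    0.0057]
0.07 68 [0.0017 0.0743 0.0057]
0.09 11 [ 0.006   0.1033 -0.0072]
tilt deg -3.3092909320201733 z at pinch 0.005347618285909112
lowest y [0.07469328 0.09322045] top [-0.05888516 -0.05849105]
```

Call:
arm_command([
  {"x": 0, "y": 0.0015, "z": 0, "turn": 0, "hand": 1},
  {"x": 0, "y": 0.0015, "z": 0, "turn": 0, "hand": 0.8},
  {"x": 0, "y": 0.0015, "z": 0, "turn": 0, "hand": 0.6},
  {"x": 0, "y": 0.0015, "z": 0, "turn": 0, "hand": 0.4},
  {"x": 0, "y": 0.0015, "z": 0, "turn": 0, "hand": 0.4},
])

```text
time_s: 16.35
ee_pos: [0.4855, -0.2057, 0.1097]
tcp_rot: [-1.557, -0.246, 0.246]
ft_force: [0.5, -0.7, -0.7]
finger_gap: 0.599
```

Call:
arm_command([
  {"x": 0, "y": -0.04, "z": 0, "turn": 0, "hand": 0.3},
  {"x": 0, "y": -0.08, "z": 0, "turn": 0, "hand": 0.2},
  {"x": 0, "y": -0.13, "z": 0, "turn": 0, "hand": 0},
  {"x": 0, "y": -0.13, "z": 0.05, "turn": 0, "hand": 0},
  {"x": 0, "y": -0.13, "z": 0.11, "turn": 0, "hand": 0},
])

```text
time_s: 16.98
ee_pos: [0.4516, -0.1006, 0.2403]
tcp_rot: [-1.558, -0.245, 0.242]
ft_force: [0.2, 1.0, -0.2]
finger_gap: 1.0
```

```bash
python3 - <<'E'
from h import *
ims=[]
for n in ('top','scene'):
    im,d,P=cam(n); ims.append(im)
    for lo in (.08,.1,.12,.14,.162):
        m=(abs(P[...,0]-.487)<.04)&(abs(P[...,1]+.203)<.04)&(P[...,2]>lo)&(P[...,2]<lo+.018)
        if m.any(): print(n,lo,m.sum(),P[m].mean(0).round(4))
    if n=='scene': m=(P[...,0]>.43)&(P[...,0]<.61)&(P[...,1]>.19)&(P[...,1]<.33)
ribz('top')
im,d,P=cam('top')
for k,zr in (('lidtop',(.10,.115)),('rib',(.13,.145))):
    m=(P[...,0]>.43)&(P[...,0]<.61)&(P[...,1]>.19)&(P[...,1]<.33)&(P[...,2]>zr[0])&(P[...,2]<zr[1]); q=P[m]
    r=cv2.minAreaRect((q[:,:2]*1000).astype(np.float32)); print(k,len(q),np.round(r[0],1),np.round(r[1],1),round(r[2],1))
save(ims[1],'s2.png',(60,110,380,350),2.4)
print(status.state()['q'].round(2)); delta(.53,.2,.27,-72.5)
E
```

```text
scene 0.08 22 [ 0.4899 -0.2026  0.0887]
scene 0.1 23 [ 0.4904 -0.2042  0.1094]
scene 0.12 23 [ 0.4908 -0.2032  0.1299]
scene 0.14 25 [ 0.4908 -0.2037  0.1502]
scene 0.162 24 [ 0.4875 -0.2034  0.1677]
top lidtop 0.1077 rib 0.1385 149
lidtop 941 [519.8 260.1] [122.4  81.6] 17.2
rib 134 [518.6 259.7] [68.7 16.6] 17.3
[-0.36  0.22  0.56  2.03 -0.15  0.93  0.59]
from [ 0.4514 -0.0999  0.2398] yaw 18.09 delta [ 0.1678 -0.0301  0.2607] turn 1.581
```

View pics/s2.png

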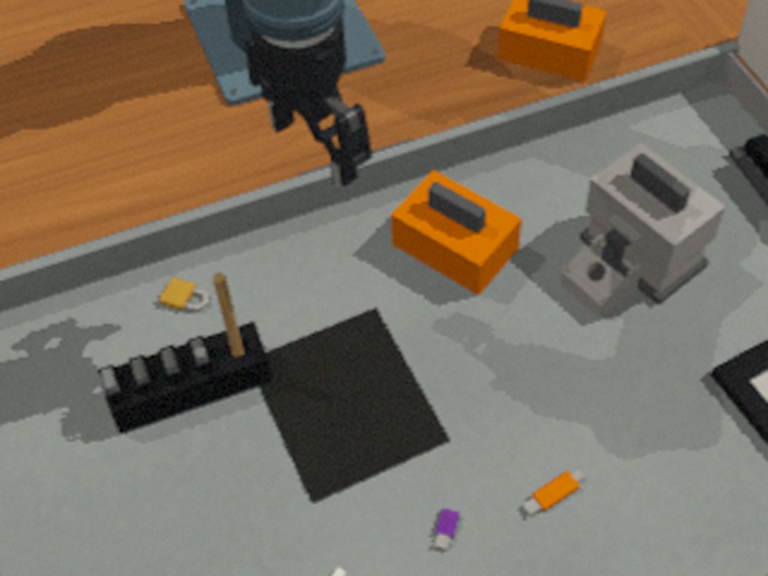

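The scene crop shows the dowel upright in its pocket at (228,315) and the lid sitting proud on the tin at (655,190). The bystanders haven't moved. Next is the lid.

Call:
arm_command([
  {"x": 0.168, "y": -0.03, "z": 0.26, "turn": -1.56, "hand": 0},
  {"x": 0.168, "y": -0.03, "z": 0.26, "turn": -1.56, "hand": 0},
  {"x": 0.168, "y": -0.03, "z": 0.26, "turn": -1.56, "hand": 0},
  {"x": 0.168, "y": -0.03, "z": 0.26, "turn": -1.56, "hand": 0},
  {"x": 0.168, "y": -0.03, "z": 0.26, "turn": -1.56, "hand": 0},
])

```text
time_s: 17.8
ee_pos: [0.5329, 0.1986, 0.2698]
tcp_rot: [-1.343, -0.973, 0.973]
ft_force: [0.9, -0.7, 0.2]
finger_gap: 0.998
```

```bash
python3 - <<'E'
from h import *
print(status.state()['q'].round(2)); delta(.519,.2597,.24,107.3)
E
```

```text
[-0.63  0.36  0.25  1.73 -0.1   1.06  0.91]
from [0.5329 0.1986 0.2698] yaw 71.86 delta [0.0538 0.0298 0.0322] turn -0.618
```

Call:
arm_command([
  {"x": 0.054, "y": 0.03, "z": 0.032, "turn": -0.618, "hand": 0},
  {"x": 0.054, "y": 0.03, "z": 0.032, "turn": -0.618, "hand": 0},
  {"x": 0.054, "y": 0.03, "z": 0.032, "turn": -0.618, "hand": 0},
  {"x": 0.054, "y": 0.03, "z": 0.032, "turn": -0.618, "hand": 0},
  {"x": 0.054, "y": 0.03, "z": 0.032, "turn": -0.618, "hand": 0},
])

```text
time_s: 18.42
ee_pos: [0.5191, 0.258, 0.2394]
tcp_rot: [-1.056, -1.423, 1.423]
ft_force: [0.5, -1.2, 0.7]
finger_gap: 1.0
```

```bash
cat >> h.py <<'E'
def rib(zr,show=True):
    im,d,P=cam('wrist'); s=status.state(); R=Ro.from_rotvec(s['tcp_rot']).as_matrix(); Q=(P-np.array(s['ee_pos']))@R
    print('yaw',np.degrees(np.arctan2(R[1,0],R[0,0])).round(2),s['ee_pos'],s['time_s'],'axis y',R[:,1].round(4))
    m=(P[...,2]>zr[0])&(P[...,2]<zr[1])&(abs(Q[...,0])<.05)&(abs(Q[...,2])<.08)
    q=Q[m]; r=cv2.minAreaRect((q[:,[0,2]]*1000).astype(np.float32)); print('rib tool x,z mm',np.round(r[0],1),np.round(r[1],1),round(r[2],1),'med',np.median(q,0).round(4),len(q))
    return im
E
python3 - <<'E'
from h import *
save(rib((.132,.145)),'w9.png')
E
```

```text
yaw 106.86 [0.51888758 0.25823022 0.23940659] 18.475 axis y [ 2.e-04 -4.e-04 -1.e+00]
rib tool x,z mm [2.2 2. ] [68.7 15.7] 89.7 med [0.0021 0.1018 0.0047] 1689
```

View pics/w9.png

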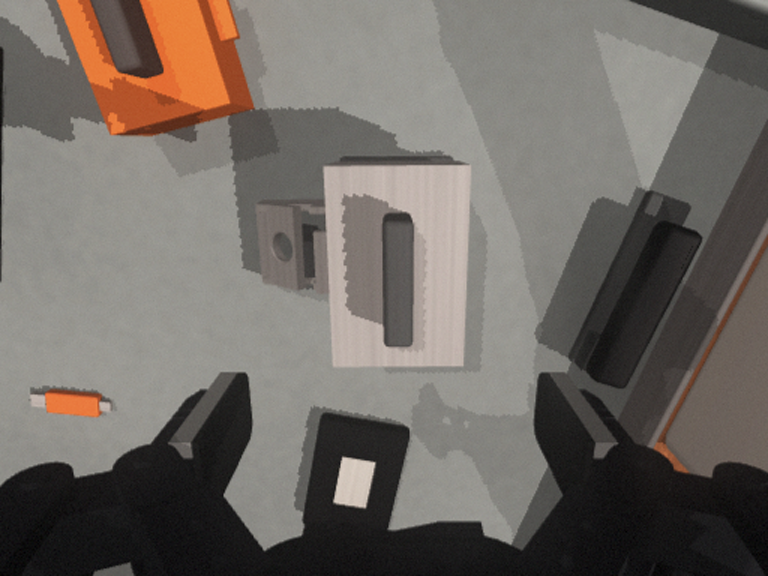

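The wrist picture shows the rib at (398,280), parallel to the pads, with the catch at (315,245). The offset is 2 mm. I'll go down and grip.

Call:
arm_command([
  {"x": 0.002, "y": 0.04, "z": 0.002, "turn": -0.005, "hand": 0},
  {"x": 0.002, "y": 0.08, "z": 0.002, "turn": -0.005, "hand": 0},
  {"x": 0.002, "y": 0.11, "z": 0.002, "turn": -0.005, "hand": 0},
  {"x": 0.002, "y": 0.125, "z": 0.002, "turn": -0.005, "hand": 0},
  {"x": 0.002, "y": 0.125, "z": 0.002, "turn": -0.005, "hand": 0},
])

```text
time_s: 19.1
ee_pos: [0.5154, 0.2603, 0.1141]
tcp_rot: [-1.051, -1.427, 1.429]
ft_force: [1.2, -0.1, -0.5]
finger_gap: 1.001
```

```bash
python3 - <<'E'
from h import *
rib((.132,.145))
E
```

```text
yaw 107.3 [0.51600203 0.26067842 0.11506944] 19.15 axis y [ 6.e-04  1.e-04 -1.e+00]
rib tool x,z mm [2.9 1.3] [92.5 67.6] 26.4 med [-0.0011 -0.0226  0.0058] 7150
```

Call:
arm_command([
  {"x": 0, "y": 0, "z": 0, "turn": 0, "hand": 0.5},
  {"x": 0, "y": 0, "z": 0, "turn": 0, "hand": 0.7},
  {"x": 0, "y": 0, "z": 0, "turn": 0, "hand": 1},
  {"x": 0, "y": 0, "z": 0, "turn": 0, "hand": 1},
  {"x": 0, "y": 0, "z": 0, "turn": 0, "hand": 1},
], newtons=40)

```text
time_s: 19.77
ee_pos: [0.5156, 0.2607, 0.115]
tcp_rot: [-1.051, -1.429, 1.428]
ft_force: [-1.3, -1.1, 2.3]
finger_gap: 0.181
```

Call:
arm_command([
  {"x": 0, "y": 0, "z": 0, "turn": 0, "hand": 1},
  {"x": 0, "y": 0, "z": 0, "turn": 0, "hand": 1},
], newtons=60)

```text
time_s: 20.02
ee_pos: [0.5156, 0.2608, 0.1147]
tcp_rot: [-1.051, -1.429, 1.428]
ft_force: [-0.0, 0.5, 2.6]
finger_gap: 0.174
```

```bash
python3 - <<'E'
from h import *
s=status.state(); print(s['ft_force'],s['wrist_torque'],s['finger_gap'])
rib((.132,.145)); ribz()
E
```

```text
[-0.03176284  0.4612491   2.62047507] [-0.15183133  0.06051788 -0.05051759] 0.17363472003721256
yaw 107.34 [0.51557932 0.26075669 0.11472871] 20.075 axis y [ 3.e-04  1.e-04 -1.e+00]
rib tool x,z mm [2.1 0.5] [40.1 68.5] 18.2 med [-0.0005 -0.0226  0.0078] 6450
top lidtop 0.1074 rib 0.1265 7
```

Call:
arm_command([
  {"x": 0, "y": -0.006, "z": 0, "turn": 0, "hand": 1},
  {"x": 0, "y": -0.014, "z": 0, "turn": 0, "hand": 1},
  {"x": 0, "y": -0.022, "z": 0, "turn": 0, "hand": 1},
  {"x": 0, "y": -0.032, "z": 0, "turn": 0, "hand": 1},
  {"x": 0, "y": -0.042, "z": 0, "turn": 0, "hand": 1},
])

```text
time_s: 20.75
ee_pos: [0.5155, 0.2607, 0.1574]
tcp_rot: [-1.051, -1.429, 1.428]
ft_force: [0.6, 0.3, -0.6]
finger_gap: 0.173
```

Call:
arm_command([
  {"x": 0, "y": -0.02, "z": 0, "turn": 0, "hand": 1},
  {"x": 0, "y": -0.05, "z": 0, "turn": 0, "hand": 1},
  {"x": 0, "y": -0.08, "z": 0, "turn": 0, "hand": 1},
  {"x": 0, "y": -0.08, "z": 0, "turn": 0, "hand": 1},
])

```text
time_s: 21.25
ee_pos: [0.5169, 0.2615, 0.2394]
tcp_rot: [-1.053, -1.433, 1.425]
ft_force: [-1.0, -0.2, -1.6]
finger_gap: 0.173
```

```bash
python3 - <<'E'
from h import *
s=status.state(); R=Ro.from_rotvec(s['tcp_rot']).as_matrix(); print(s['ft_force'],s['finger_gap'],s['ee_pos'])
im,d,P=cam('wrist'); Q=(P-s['ee_pos'])@R
m=(abs(Q[...,0])<.039)&(abs(Q[...,2])<.059)&(Q[...,1]>-.004)&(Q[...,1]<.022)
q=Q[m]; A=np.c_[q[:,0],q[:,2],np.ones(len(q))]; c=np.linalg.lstsq(A,q[:,1],rcond=None)[0]; print('lid top plane in tool: slope deg',np.degrees(c[:2]).round(2),'y0',c[2].round(4),len(q))
save(im,'w10.png')
m=(abs(Q[...,1]-c[2])<.006)&(abs(Q[...,0])<.06)&(abs(Q[...,2])<.09); r=cv2.minAreaRect((Q[m][:,[0,2]]*1000).astype(np.float32)); print(r)
delta(.565,-.115,.27,90)
E
```

```text
[-1.03098237 -0.15164015 -1.64065756] 0.1732910254183508 [0.51694312 0.26150159 0.23938942]
lid top plane in tool: slope deg [-0.05  0.01] y0 0.0082 18443
((-0.1543731689453125, -1.2415809631347656), (81.5045394897461, 121.89810943603516), 0.14075295627117157)
from [0.5159 0.261  0.2376] yaw 107.34 delta [-0.3735 -0.0328  0.0652] turn 0.303
```

View pics/w10.png

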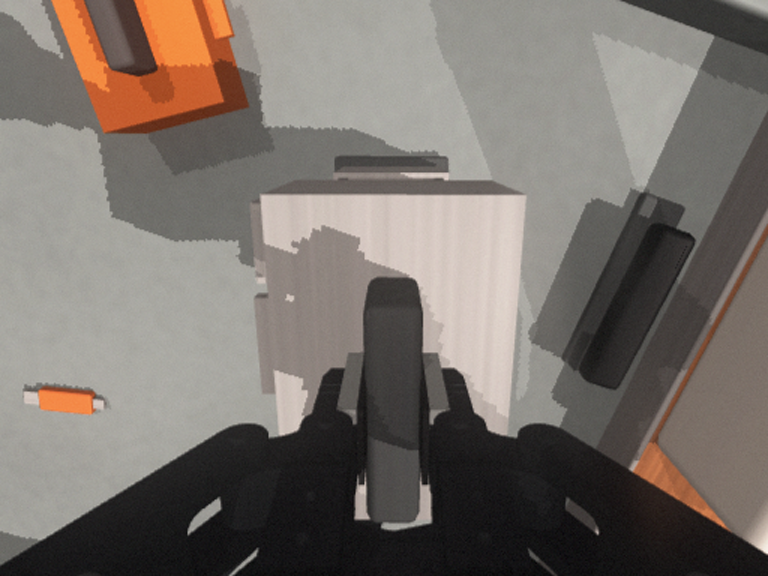

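The lid is in the jaws, level to within 0.1°, and clear of the tub. I carry it to the mat.

Call:
arm_command([
  {"x": -0.05, "y": -0.03, "z": 0.009, "turn": 0.06, "hand": 1},
  {"x": -0.1, "y": -0.03, "z": 0.018, "turn": 0.12, "hand": 1},
  {"x": -0.15, "y": -0.03, "z": 0.027, "turn": 0.18, "hand": 1},
  {"x": -0.2, "y": -0.03, "z": 0.036, "turn": 0.24, "hand": 1},
  {"x": -0.25, "y": -0.03, "z": 0.045, "turn": 0.303, "hand": 1},
])

```text
time_s: 21.92
ee_pos: [0.5462, 0.007, 0.2654]
tcp_rot: [-1.209, -1.206, 1.209]
ft_force: [0.7, 0.2, -1.5]
finger_gap: 0.174
```

```bash
python3 - <<'E'
from h import *
delta(.564,-.1155,.20,90)
E
```

```text
from [0.5462 0.007  0.2654] yaw 89.87 delta [-0.1225  0.0654 -0.0182] turn -0.002
```

Call:
arm_command([
  {"x": -0.04, "y": 0.0, "z": -0.006, "turn": 0, "hand": 1},
  {"x": -0.08, "y": 0.02, "z": -0.012, "turn": 0, "hand": 1},
  {"x": -0.122, "y": 0.04, "z": -0.018, "turn": 0, "hand": 1},
  {"x": -0.122, "y": 0.065, "z": -0.018, "turn": 0, "hand": 1},
  {"x": -0.122, "y": 0.065, "z": -0.018, "turn": 0, "hand": 1},
])

```text
time_s: 22.55
ee_pos: [0.5626, -0.1131, 0.1987]
tcp_rot: [-1.204, -1.204, 1.211]
ft_force: [-0.6, 0.4, -2.2]
finger_gap: 0.174
```

```bash
cat >> h.py <<'E'
def matlid(zr):
    for n in ('top','scene'):
        im,d,P=cam(n); g=im.max(-1)
        m=(g<75)&(abs(P[...,2]-.003)<.004)&(P[...,0]>.44)&(P[...,0]<.69)&(P[...,1]>-.25)&(P[...,1]<0)
        q=P[m]; print(n,'mat 1-99%',np.percentile(q[:,:2],[1,99],axis=0).round(4).tolist())
        m=(P[...,0]>.46)&(P[...,0]<.67)&(P[...,1]>-.2)&(P[...,1]<-.03)&(P[...,2]>zr[0])&(P[...,2]<zr[1]); q=P[m]
        if len(q): 
            r=cv2.minAreaRect((q[:,:2]*1000).astype(np.float32)); print('lid',len(q),np.round(r[0],1),np.round(r[1],1),round(r[2],1),np.median(q[:,2]))
E
python3 - <<'E'
from h import *
matlid((.182,.2)); delta(.564,-.1155,.07,90)
z=np.load('top.npz')
for n in ('top','scene'):
    z=np.load(n+'.npz'); P=z['P']; im=z['im']; m=(im.max(-1)<75)&(abs(P[...,2]-.003)<.004)&(P[...,0]>.44)&(P[...,0]<.69)&(P[...,1]>-.25)&(P[...,1]<0)
    q=P[m]; print(n,np.percentile(q[:,:2],[1,99],axis=0).round(4).tolist(), cv2.minAreaRect((q[:,:2]*1000).astype(np.float32)))
E
```

```text
top mat 1-99% [[0.476, -0.102], [0.6456, -0.0428]]
lid 247 [566.6 -84.9] [ 25.6 121.5] 89.4 0.19110734181691558
scene mat 1-99% [[0.4835, -0.1969], [0.6513, -0.0417]]
lid 1161 [ 566.5 -110.1] [ 81.7 124.5] 89.9 0.19368457583164056
from [ 0.5648 -0.1126  0.2014] yaw 90.04 delta [-0.003   0.1314  0.0006] turn 0.001
top [[0.4788, -0.1869], [0.6492, -0.0461]] ((563.518310546875, -127.94186401367188), (177.46444702148438, 164.5299835205078), 3.2241594791412354)
scene [[0.475, -0.1897], [0.6508, -0.0425]] ((563.8502197265625, -141.25930786132812), (180.92076110839844, 201.47349548339844), 3.7075014114379883)
```

Call:
arm_command([
  {"x": -0.004, "y": 0.04, "z": 0.002, "turn": 0, "hand": 1},
  {"x": -0.004, "y": 0.08, "z": 0.002, "turn": 0, "hand": 1},
  {"x": -0.004, "y": 0.11, "z": 0.002, "turn": 0, "hand": 1},
  {"x": -0.004, "y": 0.122, "z": 0.002, "turn": 0, "hand": 1},
  {"x": -0.004, "y": 0.122, "z": 0.002, "turn": 0, "hand": 1},
])

```text
time_s: 23.28
ee_pos: [0.5634, -0.1169, 0.08]
tcp_rot: [-1.209, -1.21, 1.209]
ft_force: [0.7, 0.1, -1.1]
finger_gap: 0.173
```

```bash
python3 - <<'E'
from h import *
matlid((.06,.09)); delta(.564,-.1155,.067,90); print(status.state()['ft_force'])
E
```

```text
top mat 1-99% [[0.4759, -0.095], [0.6488, -0.0428]]
lid 147 [567.2 -83.5] [ 24.1 121.8] 84.8 0.07252181114568712
scene mat 1-99% [[0.4824, -0.2124], [0.6528, -0.0407]]
lid 1027 [ 553.4 -125. ] [175.6 103. ] 18.6 0.0742756745662827
from [ 0.5642 -0.1174  0.0811] yaw 90.0 delta [0.0019 0.0141 0.0002] turn -0.0
[ 0.14608005  0.32406589 -1.95643091]
```

Call:
arm_command([
  {"x": 0.001, "y": 0.004, "z": 0, "turn": 0, "hand": 1},
  {"x": 0.001, "y": 0.008, "z": 0, "turn": 0, "hand": 1},
  {"x": 0.001, "y": 0.011, "z": 0, "turn": 0, "hand": 1},
  {"x": 0.001, "y": 0.0125, "z": 0, "turn": 0, "hand": 1},
  {"x": 0.001, "y": 0.0125, "z": 0, "turn": 0, "hand": 1},
])

```text
time_s: 24.0
ee_pos: [0.5629, -0.1164, 0.067]
tcp_rot: [-1.209, -1.209, 1.209]
ft_force: [0.4, -0.4, -1.5]
finger_gap: 0.176
```

Call:
arm_command([
  {"x": 0, "y": 0.001, "z": 0, "turn": 0, "hand": 1},
  {"x": 0, "y": 0.001, "z": 0, "turn": 0, "hand": 1},
])

```text
time_s: 24.25
ee_pos: [0.563, -0.1164, 0.0661]
tcp_rot: [-1.209, -1.209, 1.209]
ft_force: [-0.4, -0.4, -1.2]
finger_gap: 0.171
```

```bash
python3 - <<'E'
from h import *
delta(.564,-.1155,.067,90); print(status.state()['ft_force'])
E
```

```text
from [ 0.563  -0.1164  0.0661] yaw 89.99 delta [ 0.0009 -0.0009 -0.001 ] turn -0.0
[-0.35608251 -0.36128873 -1.20918362]
```

Not touching yet: the wrist force still shows the lid's weight.

Call:
arm_command([
  {"x": 0, "y": 0.001, "z": 0, "turn": 0, "hand": 1},
  {"x": 0, "y": 0.001, "z": 0, "turn": 0, "hand": 1},
])

```text
time_s: 24.5
ee_pos: [0.5631, -0.1164, 0.0661]
tcp_rot: [-1.209, -1.209, 1.209]
ft_force: [-3.6, 0.8, 8.8]
finger_gap: 0.177
```

Call:
arm_command([
  {"x": 0, "y": 0.001, "z": 0, "turn": 0, "hand": 1},
  {"x": 0, "y": 0.001, "z": 0, "turn": 0, "hand": 1},
])

```text
time_s: 24.75
ee_pos: [0.5631, -0.1163, 0.066]
tcp_rot: [-1.209, -1.209, 1.208]
ft_force: [-6.9, 1.8, 18.8]
finger_gap: 0.171
```

Contact. I relax the press, release gently and back off upwards.

Call:
arm_command([
  {"x": 0, "y": -0.0015, "z": 0, "turn": 0, "hand": 1},
  {"x": 0, "y": -0.0015, "z": 0, "turn": 0, "hand": 0.8},
  {"x": 0, "y": -0.0015, "z": 0, "turn": 0, "hand": 0.6},
  {"x": 0, "y": -0.0015, "z": 0, "turn": 0, "hand": 0.4},
  {"x": 0, "y": -0.0015, "z": 0, "turn": 0, "hand": 0.4},
], newtons=20)

```text
time_s: 25.38
ee_pos: [0.563, -0.1164, 0.0655]
tcp_rot: [-1.209, -1.209, 1.209]
ft_force: [0.4, 0.1, -0.1]
finger_gap: 0.602
```

Call:
arm_command([
  {"x": 0, "y": -0.03, "z": 0, "turn": 0, "hand": 0.4},
  {"x": 0, "y": -0.08, "z": 0, "turn": 0, "hand": 0.4},
  {"x": 0, "y": -0.14, "z": 0, "turn": 0, "hand": 0.4},
  {"x": 0.05, "y": -0.18, "z": 0.03, "turn": 0, "hand": 0.4},
  {"x": 0.11, "y": -0.18, "z": 0.06, "turn": 0, "hand": 0.4},
])

```text
time_s: 26.0
ee_pos: [0.5096, -0.0165, 0.2478]
tcp_rot: [-1.215, -1.211, 1.204]
ft_force: [0.9, 2.3, -0.8]
finger_gap: 0.599
```

Call:
arm_command([
  {"x": 0.06, "y": 0, "z": 0.01, "turn": 0, "hand": 0.4},
  {"x": 0.12, "y": 0, "z": 0.02, "turn": 0, "hand": 0.4},
  {"x": 0.16, "y": 0, "z": 0.03, "turn": 0, "hand": 0.4},
  {"x": 0.16, "y": 0, "z": 0.03, "turn": 0, "hand": 0.4},
])

```text
time_s: 26.5
ee_pos: [0.4771, 0.1473, 0.2448]
tcp_rot: [-1.205, -1.214, 1.213]
ft_force: [-0.0, 0.7, -0.7]
finger_gap: 0.596
```

```bash
python3 - <<'E'
from h import *
matlid((.053,.066)); s=status.state(); print(s['ee_pos'],s['time_s'],s['ft_force'])
for n in ('top','scene'):
    im,d,P=cam(n)
    m=(abs(P[...,0]-.487)<.04)&(abs(P[...,1]+.203)<.04)
    for lo in (.09,.12,.15): k=m&(P[...,2]>lo)&(P[...,2]<lo+.02); print(n,lo,k.sum(),P[k].mean(0).round(4) if k.any() else '')
save(im,'s3.png',(40,100,400,370),2.1)
E
```

```text
top mat 1-99% [[0.4762, -0.1904], [0.6499, -0.0438]]
lid 838 [ 567.2 -116.5] [120.4  80.2] 0.1 0.05891661809879456
scene mat 1-99% [[0.476, -0.2032], [0.6525, -0.0405]]
lid 1328 [ 558.7 -136. ] [139.8 126.1] 0.2 0.059946132226606386
[0.47824227 0.14304207 0.24484187] 26.6 [-0.20915017 -1.16111689 -0.59068747]
top 0.09 6 [ 0.4852 -0.2032  0.1007]
top 0.12 8 [ 0.485  -0.2026  0.1294]
top 0.15 19 [ 0.4863 -0.2048  0.1649]
scene 0.09 25 [ 0.4904 -0.2032  0.1001]
scene 0.12 30 [ 0.4902 -0.2038  0.1295]
scene 0.15 43 [ 0.4889 -0.2035  0.162 ]
```

```bash
python3 -c "
from plant import robot; print(robot.close_job())"
```

```text
the job is handed in; nothing more can be done
None
```

The tin is open: the dowel is back in its pocket, and the popped lid sits flat on the rubber mat. I handed the job in at about 26.7 s of the 67 s allowed.

- **Lid release:** I tilted the dowel to about 33° in the jaws against the pocket's rim, then pushed it down the slanting hole with about 9 N. The lid rose 14 mm and stayed up after I withdrew the dowel.
- **Dowel:** I straightened it against the pocket wall and let it go upright. In the last check its axis was vertical to within the measurement noise, with its top at about 168 mm as at the start.
- **Lid:** It came straight up, level to within 0.1°. It now lies flat on the mat, with its top at 59 mm where 3 + 56 mm is expected. Its centre is at (0.567, -0.1165), about 3 mm from the mat's estimated centre.
- **Setting down:** The gripper pressed with about 20 N for a moment before I eased off and released.
- **Checks that disagreed:** The scene camera's final lid and mat figures picked up the bank as well, so I used the top camera's. I couldn't view the last picture because the 12-picture limit was reached, so the end state is checked by depth measurements only.
- **Other objects:** The ones in view had not moved in the last scene picture I viewed, before I lifted the lid. I didn't measure them again at the end.

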